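Fit the boards in an amplifier chassis

ROBOT

A 7-joint arm with a two-finger parallel gripper is mounted at the origin on the work surface. World frame = base frame: x ahead of the robot, y to its left, z up, the work surface at z = 0. Lengths are in m, angles in rad, forces in N, time in s.
With the tool pointing down it reaches from about 0.425 to 0.975 m from the base axis. Payload 16.7 kg.
Tool frame: the origin (TCP) lies midway between the tips of the shut fingers; the grasp point (between the pads) lies 19 mm behind it; z points along the fingers, y is the line along which they close (so a half turn about z gives the same grasp; the last joint's range is limited). The gripper opens to 85 mm and grips with 20 to 120 N. Pads are 22 mm wide; open, the fingers measure 114 mm over their backs; the gripper's body (76 mm by 85 mm) begins 54 mm behind the grasp point. The pads swing forward as they close: fully open they stand 13 mm farther back than shut.
Start: joints at [1.06, 0.426, 0.074, 1.606, -0.034, 1.111, -0.067], TCP at [0.239, -0.631, 0.231] pointing down, gripper open.
Joint ranges: [-2.85, 2.85], [-0.5, 2.14], [-1.23, 1.37], [0.21, 2.46], [-1.02, 4.16], [0.16, 2.05], [-2.73, 2.73]. Speed limits (rad/s): [1.89, 1.89, 2.39, 2.39, 3.01, 3.01, 3.01].

INTERFACE

Orientations are given as a unit quaternion [x, y, z, w].
In Python, from station import bot gives the robot as it stands.
- The arm moves only by the shell command python3 -m jog 'ROWS' [FORCE]. ROWS is JSON, a list of rows, each an object of numbers: "fingers": the opening, from 0 (shut) to 1 (fully open); "tx", "ty", "tz": the shift along the tool's x, y, z scaled (see below); "spin": the turn about the tool's z scaled (see below). A call has exactly 10 rows; each row is the pose to reach, as a shift and turn from the pose commanded when the call began, along the tool's axes at that moment; what a row does not reach only later rows make up. The controller multiplies each number of a shift by 0.1 m and each number of a turn by pi/2 rad. A row lasts 1/12 s, in which the tool goes at most 41.7 mm and 7.16 degrees, less where a joint would pass 70% of its speed; a pose out of reach is approached as far as the arm can. A call with a number of a shift or a turn outside -1 to 1 is refused whole. A call with a gripper value outside its range is refused whole. The fingers move at their own pace and stop on an object; FORCE is the grip in N (left out, the last holds). Time passes only in rows, so rows that repeat a pose let the fingers close, or fill a call up. It gives the time, the measured TCP pose, the force, the opening and the grip force at its end, in the units of the state.
- bot.state(): the state, without advancing time (a new reading comes with each control period).
- bot.camera(name): name is "scene" or "top"; returns a dict with "image" (384x512x3 uint8, red, green, blue), "camera_matrix" (3x3 intrinsics, pixels), "extrinsics" (4x4, takes a point from world to camera coordinates). Camera axes: x right, y up, looking along -z (the intrinsics and any distortion apply to the point x, -y, -z); pixel columns grow to the right and rows downward; lengths in m; the calibration is good to about 2 mm. A picture is of the moment at which its call begins. There is no depth.
- bot.sign_off(): hands the job in; it is judged then, once.
The state is a dict: "time_s": time; "joint_pos": joint angles; "joint_vel": joint speeds; "joint_efforts": joint torques, N m; "eef_pos": TCP position; "tcp_rot": TCP orientation; "force": force on the tool from outside, world axes, zero at the start; "ft_torque": the same for the moment, N m; "finger_gap": finger opening in m; "grasp_force": force on a finger pad.
Only numpy, scipy, OpenCV 4.12 (cv2) and the standard library are available. Lean on these libraries where they do the work, as an engineer would, in place of code of your own. Each camera call takes 0.05 s, during which the arm holds its last target. There are 200 camera calls.

TASK

Lift the loose cover off the amplifier chassis and lay it, handle up, in the middle of the cork pad. Set each circuit board from the rubber mat over a free set of four barbed standoffs in the chassis and press it down until every post has clicked through and the board lies flat on all its standoffs. When all the boards are in, put the cover back on the chassis, fully home; leave the glue jar and the mug where they are.

Things in the scene. Friction and masses are not known exactly. Their poses are not given: they have to be found in the camera images.
- chassis: Open aluminium amplifier chassis, fixed, 150 x 238 x 56 mm (x, y, z), walls and floor 4 mm. Origin: centre of its underside, z up. The cover lies on it at the start. Inside are three bays side by side along y, 74 mm apart, each with four white barbed standoffs at x +-50, y +-25 mm from its centre: 15 mm wide columns, with their shoulders 15 mm above the floor, each topped by a barbed pin.
- cover: Loose cover: dark steel plate 150 x 238 x 4 mm (x, y, z), 0.35 kg. Black bar handle along its y over the middle: 16 mm thick, 90 long, 26 to 40 mm above the plate's underside. Corner tabs 8 mm deep go inside the walls with 3 mm play. Origin: middle of the plate's underside. Home, either way round, it is 56 mm above the chassis's origin; on the pad it stands on its tabs, origin 8 mm above the cork.
- mat: Black rubber bench mat on which the boards lie, 320 x 190 x 2 mm (x, y, z), fixed; it is left or right of the chassis. Origin: centre of its underside.
- pad: Cork pad for the cover, 300 x 200 x 2 mm (x, y, z), fixed, on the other side of the chassis. Origin: centre of its underside.
- bay_0 (a point): Centre of bay 0 (-y side), at the height of the standoffs' shoulders (19 mm above the chassis's origin), axes as the chassis. A home board has its origin here, x along this x either way round.
- bay_1 (a point): Centre of bay 1 (middle), at the height of the standoffs' shoulders (19 mm above the chassis's origin), axes as the chassis. A home board has its origin here, x along this x either way round. A pin is 5 mm thick and ends 14.5 mm above its shoulder; it has a sprung barb on the side towards the chassis's x end wall. Board holes have 1.5 mm play on the pins.
- bay_2 (a point): Centre of bay 2 (+y side), at the height of the standoffs' shoulders (19 mm above the chassis's origin), axes as the chassis. A home board has its origin here, x along this x either way round. A board lowered over the pins rests on the barbs 10 to 14 mm above the shoulders; press it with 4 to 6 N a post (16 to 22 N for all four): on the sink, also while held, or on the copper strip at each end.
- board_0: Green circuit board, absent in some starts, all alike: 120 x 66 x 4 mm (x, y, z), 0.15 kg. Grip it by the dark finned heat sink in its middle: 36 mm in x, 40 in y, 4 to 29 mm above the underside; next to it in x the board is bare for the fingers. Holes 10 x 8 mm at x +-50, y +-25 mm; copper strips at x +-50 between them. Origin: centre of the underside, z up. Same either way round.
- board_1: Green circuit board, absent in some starts, all alike: 120 x 66 x 4 mm (x, y, z), 0.15 kg. Grip it by the dark finned heat sink in its middle: 36 mm in x, 40 in y, 4 to 29 mm above the underside; next to it in x the board is bare for the fingers. Holes 10 x 8 mm at x +-50, y +-25 mm; copper strips at x +-50 between them. Origin: centre of the underside, z up. Same either way round.
- board_2: Green circuit board, absent in some starts, all alike: 120 x 66 x 4 mm (x, y, z), 0.15 kg. Grip it by the dark finned heat sink in its middle: 36 mm in x, 40 in y, 4 to 29 mm above the underside; next to it in x the board is bare for the fingers. Holes 10 x 8 mm at x +-50, y +-25 mm; copper strips at x +-50 between them. Origin: centre of the underside, z up. Same either way round.
- barb_0a (a joint): Sprung barb of the standoff of bay 0 at the far (+x) end, +y side: 0 m sprung out (free, or snapped over a board), up to 0.005 m while pushed in; it snaps back to 0 when the board passes under it.
- barb_0b (a joint): Sprung barb of the standoff of bay 0 at the far (+x) end, -y side: 0 m sprung out (free, or snapped over a board), up to 0.005 m while pushed in; it snaps back to 0 when the board passes under it.
- barb_0c (a joint): Sprung barb of the standoff of bay 0 at the near (-x) end, +y side: 0 m sprung out (free, or snapped over a board), up to 0.005 m while pushed in; it snaps back to 0 when the board passes under it.
- barb_0d (a joint): Sprung barb of the standoff of bay 0 at the near (-x) end, -y side: 0 m sprung out (free, or snapped over a board), up to 0.005 m while pushed in; it snaps back to 0 when the board passes under it.
- barb_1a (a joint): Sprung barb of the standoff of bay 1 at the far (+x) end, +y side: 0 m sprung out (free, or snapped over a board), up to 0.005 m while pushed in; it snaps back to 0 when the board passes under it.
- barb_1b (a joint): Sprung barb of the standoff of bay 1 at the far (+x) end, -y side: 0 m sprung out (free, or snapped over a board), up to 0.005 m while pushed in; it snaps back to 0 when the board passes under it.
- barb_1c (a joint): Sprung barb of the standoff of bay 1 at the near (-x) end, +y side: 0 m sprung out (free, or snapped over a board), up to 0.005 m while pushed in; it snaps back to 0 when the board passes under it.
- barb_1d (a joint): Sprung barb of the standoff of bay 1 at the near (-x) end, -y side: 0 m sprung out (free, or snapped over a board), up to 0.005 m while pushed in; it snaps back to 0 when the board passes under it.
- barb_2a (a joint): Sprung barb of the standoff of bay 2 at the far (+x) end, +y side: 0 m sprung out (free, or snapped over a board), up to 0.005 m while pushed in; it snaps back to 0 when the board passes under it.
- barb_2b (a joint): Sprung barb of the standoff of bay 2 at the far (+x) end, -y side: 0 m sprung out (free, or snapped over a board), up to 0.005 m while pushed in; it snaps back to 0 when the board passes under it.
- barb_2c (a joint): Sprung barb of the standoff of bay 2 at the near (-x) end, +y side: 0 m sprung out (free, or snapped over a board), up to 0.005 m while pushed in; it snaps back to 0 when the board passes under it.
- barb_2d (a joint): Sprung barb of the standoff of bay 2 at the near (-x) end, -y side: 0 m sprung out (free, or snapped over a board), up to 0.005 m while pushed in; it snaps back to 0 when the board passes under it.
- glue: Bystander: squat white glue jar, 56 mm across, 75 mm tall, upright beyond the chassis. Origin: centre of its underside.
- mug: Bystander: white mug, 80 mm across, 80 mm tall. Origin: centre of its underside.
Mind the look-alikes: they are no part of the job. What is shaped like the board_0 but blue, pink or purple is not meant.

How it is judged:
By the outcome, as a careful person would: the job done as asked, in the order asked, and still so for the second after the job is handed in, with the robot touching nothing.
Of board_0, board_1, board_2 only 2 to 3 are there at a start; the rules pass over those that are not, and their reading is None.
At some moment in a run one of board_0, board_1, board_2 may be knocked a few centimetres aside while the robot is not near it.
Once in a run the grip may slacken for a moment while it holds something.
It also fails if it takes over 210 s, if anything falls off the work surface, if the arm or the gripper's body presses on something with over 40 N, if the wrist force passes 120 N, or if a joint passes its speed limit or range.

## Working session

There is one attempt and no reset: what is moved stays moved. The work goes in short steps, Python scripts to look and compute and a shell command to move; the robot and the scene stay as the last step left them, time stands still between calls to the robot, and variables do not carry over. Pictures are saved under pics/ and viewed, at most 17 in all, crops included, and the job is handed in when it is done.

```bash
ls; mkdir -p pics
python3 - <<'E'
from station import bot
import cv2
s=bot.state(); print({k:s[k] for k in ('time_s','eef_pos','tcp_rot','force','finger_gap')})
for n in ('top','scene'):
    c=bot.camera(n); cv2.imwrite(f'pics/{n}0.png',c['image'][:,:,::-1]); print(n,c['camera_matrix'],c['extrinsics'])
E
```

```text
pics
{'time_s': 0.0, 'eef_pos': array([ 0.23874297, -0.6309472 ,  0.23062618]), 'tcp_rot': array([ 9.83685283e-01,  1.79896859e-01, -1.65756935e-04, -5.97112833e-04]), 'force': array([ 0.31981239, -0.09755349,  0.05910627]), 'finger_gap': 0.08535274349922156}
top [[459.27248471   0.         257.06773003]
 [  0.         459.27248471 186.30928249]
 [  0.           0.           1.        ]] [[-0.01552957 -0.99987664  0.00235286  0.09172802]
 [ 0.99242574 -0.01512697  0.12191115 -0.51202997]
 [-0.12186052  0.00422827  0.99253823 -1.32229855]
 [ 0.          0.          0.          1.        ]]
scene [[430.87300723   0.         255.27507939]
 [  0.         430.87300723 190.88948289]
 [  0.           0.           1.        ]] [[-0.47323399  0.88093479 -0.00186412  0.16126736]
 [-0.48714237 -0.25992631  0.83374494  0.19438732]
 [ 0.7339904   0.39546454  0.55214662 -1.64870845]
 [ 0.          0.          0.          1.        ]]
```

View pics/top0.png

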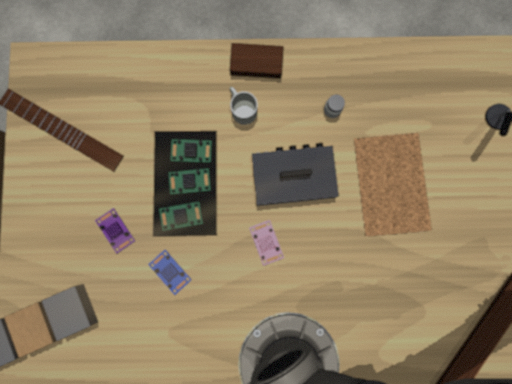

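View pics/scene0.png

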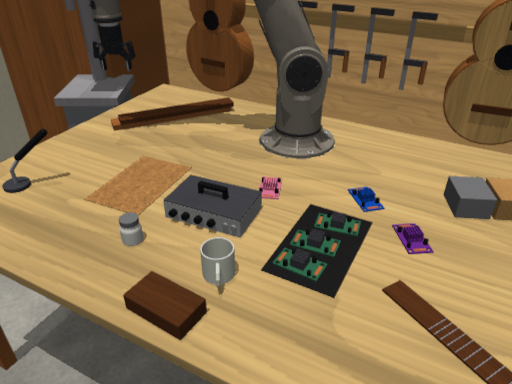

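```bash
cat > h.py <<'E'
import cv2, numpy as np
from station import bot
def cam(n):
    c=bot.camera(n); return c['image'],np.array(c['camera_matrix']),np.array(c['extrinsics'])
def cast(px,K,E,z):
    px=np.atleast_2d(px).astype(float)
    d=np.c_[(px[:,0]-K[0,2])/K[0,0],-(px[:,1]-K[1,2])/K[1,1],-np.ones(len(px))]@E[:3,:3]
    o=-E[:3,:3].T@E[:3,3]
    return o+d*((z-o[2])/d[:,2])[:,None]
def proj(p,K,E):
    q=np.atleast_2d(p)@E[:3,:3].T+E[:3,3]
    return np.c_[K[0,0]*q[:,0]/-q[:,2]+K[0,2],-K[1,1]*q[:,1]/-q[:,2]+K[1,2]]
S=4
def up(im): return cv2.resize(im,None,fx=S,fy=S,interpolation=cv2.INTER_CUBIC)
def tcp():
    s=bot.state(); x,y,z,w=s['tcp_rot']
    # tool x axis yaw in world
    return s,np.arctan2(2*(x*y+z*w),1-2*(y*y+z*z))
def blobs(mask,K,E,z,amin=300):
    out=[]
    for c in cv2.findContours(mask.astype(np.uint8),cv2.RETR_EXTERNAL,cv2.CHAIN_APPROX_NONE)[0]:
        if cv2.contourArea(c)<amin: continue
        w=cast((c[:,0]+.5)/S-.5,K,E,z)[:,:2]
        r=cv2.minAreaRect((w*1000).astype(np.float32))
        (cx,cy),(a,b),t=r
        if a<b: a,b,t=b,a,t-90   # t = yaw of the long side
        out.append((cx/1000,cy/1000,round(a),round(b),round((t+90)%180-90,1)))
    return out
E
python3 - <<'E'
from h import *
im,K,E=cam('top'); u=up(im); hsv=cv2.cvtColor(u,cv2.COLOR_RGB2HSV); H,Sa,V=cv2.split(hsv)
for p in [(190,150),(262,170),(300,165),(295,174),(390,180),(160,200),(200,190),(264,240)]: print(p,im[p[1],p[0]],hsv[p[1]*4,p[0]*4])
box=np.zeros_like(V,bool); box[130*4:215*4,245*4:345*4]=1
print('green',blobs((H>60)&(H<95)&(Sa>80)&(V>50),K,E,.006,3000))
print('cover',blobs(box&(Sa<75)&(V<110),K,E,.060,3000))
print('handle',blobs(box&(V<35),K,E,.096,500))
print('mat z2',blobs((V<60)&(u[:,:,0]<60),K,E,.002,20000))
print('cork',blobs((H>5)&(H<16)&(Sa>90)&(np.arange(2048)[None]>345*4)&(np.arange(2048)[None]<440*4)&(np.arange(1536)[:,None]>120*4)&(np.arange(1536)[:,None]<245*4),K,E,.002,8000))
cv2.imwrite('pics/crop0.png',cv2.resize(im[125:245,150:440],None,fx=2.7,fy=2.7,interpolation=cv2.INTER_CUBIC)[:,:,::-1])
E
```

```text
(190, 150) [54 54 56] [105   9  56]
(262, 170) [74 73 77] [113  13  76]
(300, 165) [70 70 71] [105   7  72]
(295, 174) [48 46 43] [18 25 52]
(390, 180) [154 118  83] [ 15 118 156]
(160, 200) [46 43 37] [19 42 49]
(200, 190) [38 53 42] [66 53 48]
(264, 240) [161 127 145] [165  52 162]
green [(0.53621044921875, 0.2877146606445313, 124, 71, -85.6), (0.6295294189453124, 0.28333843994140623, 125, 70, 87.0)]
cover [(0.5451055908203125, -0.023975502014160155, 238, 165, -85.1)]
handle []
mat z2 [(0.025253047943115236, 0.018853889465332032, 220, 105, -74.0), (0.04013287353515625, -0.6060055541992188, 390, 174, -38.5), (0.5475338134765625, 0.3013602294921875, 284, 183, -0.2)]
cork [(0.51956689453125, -0.32293255615234373, 299, 198, 4.4)]
```

View pics/crop0.png

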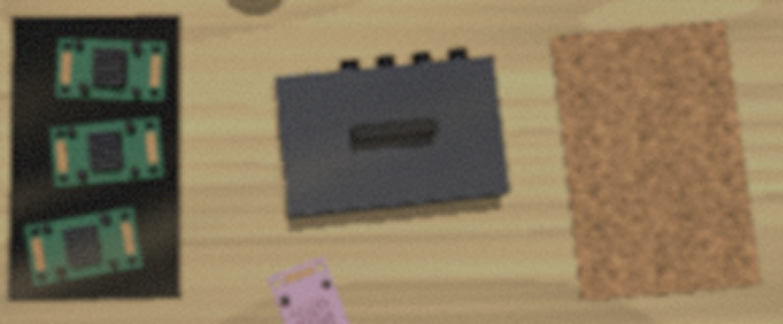

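```bash
cat >> h.py <<'E'
def go(x,y,z,phi):
    """remaining move: spin first (units), then shifts in tool axes after the spin (units of 0.1 m)"""
    s,f=tcp(); p=s['eef_pos']; phi=np.radians(phi)
    d=np.array([x,y,z])-p; dp=(phi-f+np.pi)%(2*np.pi)-np.pi
    print('t %.1f tcp'%s['time_s'],p.round(4),'phi %.1f'%np.degrees(f),'spin %.3f'%(-dp/(np.pi/2)),
      'then tx %.2f ty %.2f tz %.2f'%((np.cos(phi)*d[0]+np.sin(phi)*d[1])*10,(np.sin(phi)*d[0]-np.cos(phi)*d[1])*10,-d[2]*10),
      'F',s['force'].round(1),'gap %.4f grip %.0f'%(s['finger_gap'],s['grasp_force']))
E
python3 - <<'E'
from h import *
im,K,E=cam('top')
c=np.array([(277,78),(493,57),(508,192),(288,217)])/2.7+[150,125]
w=cast(c,K,E,.060)[:,:2]; print(w.round(4),w.mean(0),np.linalg.norm(np.diff(w,axis=0),axis=1))
u=up(im);G=cv2.cvtColor(u,cv2.COLOR_RGB2GRAY)
box=np.zeros_like(G,bool); box[165*4:184*4,270*4:320*4]=1
for t in (50,56): print('handle',t,blobs(box&(G<t),K,E,.096,300))
H,Sa,V=cv2.split(cv2.cvtColor(u,cv2.COLOR_RGB2HSV))
m=((H>55)&(H<100)&(Sa>50)&(V>40)&(np.arange(2048)[None]<225*4)).astype(np.uint8)
m=cv2.morphologyEx(m,cv2.MORPH_CLOSE,np.ones((9,9)))
print('green',blobs(m,K,E,.006,3000))
# handle in scene view
im2,K2,E2=cam('scene'); 
print('pred handle px in scene',proj([[.555,-.02,.09]],K2,E2)); cv2.imwrite('pics/sc1.png',cv2.resize(im2[165:240,155:275],None,fx=5,fy=5,interpolation=cv2.INTER_CUBIC)[:,:,::-1])
go(.45,-.45,.25,94.9)
E
python3 -m jog '[{"spin":-0.08},{"spin":-0.16},{"spin":-0.24},{"spin":-0.32},{"spin":-0.4},{"spin":-0.48},{"spin":-0.56},{"spin":-0.64},{"spin":-0.72},{"spin":-0.75}]'
python3 -c "
from h import *
go(.45,-.45,.25,94.9)"
```

```text
[[ 0.6051  0.0955]
 [ 0.6246 -0.1381]
 [ 0.4779 -0.1489]
 [ 0.4548  0.086 ]] [ 0.54057367 -0.0263822 ] [0.23443042 0.14711128 0.23599114]
handle 50 [(0.536542724609375, -0.023973464965820312, 90, 26, -83.4)]
handle 56 [(0.5378839111328125, -0.024169216156005858, 92, 29, -88.1)]
green [(0.43370693969726565, 0.31441009521484375, 127, 72, -82.4), (0.5360899658203125, 0.2880134582519531, 128, 74, -85.2), (0.6294862060546875, 0.2836611328125, 128, 74, 86.6)]
pred handle px in scene [[212.47226323 189.35972678]]
t 0.2 tcp [ 0.2388 -0.6311  0.231 ] phi 20.7 spin -0.824 then tx 1.62 ty 2.26 tz -0.19 F [-0.1 -0.9  0.4] gap 0.0854 grip 0
t 0.2 tcp [ 0.2388 -0.6311  0.231 ] phi 20.7 spin -0.824 then tx 1.62 ty 2.26 tz -0.19 F [-0.1 -0.9  0.4] gap 0.0854 grip 0validation failed for argument at $[0]...
```

```bash
python3 -m jog '[{"fingers":1,"tx":0,"ty":0,"tz":0,"spin":-0.08},{"fingers":1,"tx":0,"ty":0,"tz":0,"spin":-0.16},{"fingers":1,"tx":0,"ty":0,"tz":0,"spin":-0.24},{"fingers":1,"tx":0,"ty":0,"tz":0,"spin":-0.32},{"fingers":1,"tx":0,"ty":0,"tz":0,"spin":-0.4},{"fingers":1,"tx":0,"ty":0,"tz":0,"spin":-0.48},{"fingers":1,"tx":0,"ty":0,"tz":0,"spin":-0.56},{"fingers":1,"tx":0,"ty":0,"tz":0,"spin":-0.64},{"fingers":1,"tx":0,"ty":0,"tz":0,"spin":-0.72},{"fingers":1,"tx":0,"ty":0,"tz":0,"spin":-0.75}]'
python3 -c "
from h import *
go(.45,-.35,.25,94.9)
go(.5405,-.025,.22,94.9)"
```

```text
time_s: 1.08
eef_pos: [0.2387, -0.6312, 0.2312]
tcp_rot: [0.715, 0.699, 0.0, -0.0]
force: [1.1, -0.2, 0.2]
finger_gap: 0.0853
grasp_force: 0.0
t 1.1 tcp [ 0.2387 -0.6312  0.2312] phi 88.7 spin -0.069 then tx 2.62 ty 2.35 tz -0.19 F [ 1.1 -0.2  0.2] gap 0.0853 grip 0
t 1.1 tcp [ 0.2387 -0.6312  0.2312] phi 88.7 spin -0.069 then tx 5.78 ty 3.52 tz 0.11 F [ 1.1 -0.2  0.2] gap 0.0853 grip 0
```

View pics/sc1.png

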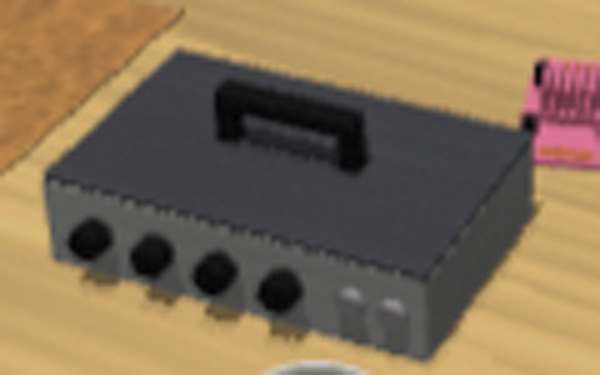

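```bash
python3 -m jog '[{"fingers":1,"tx":0.1,"ty":0.06,"tz":0,"spin":-0.07},{"fingers":1,"tx":0.2,"ty":0.12,"tz":0,"spin":-0.07},{"fingers":1,"tx":0.3,"ty":0.18,"tz":0,"spin":-0.07},{"fingers":1,"tx":0.4,"ty":0.24,"tz":0,"spin":-0.07},{"fingers":1,"tx":0.5,"ty":0.3,"tz":0,"spin":-0.07},{"fingers":1,"tx":0.6,"ty":0.36,"tz":0,"spin":-0.07},{"fingers":1,"tx":0.7,"ty":0.42,"tz":0,"spin":-0.07},{"fingers":1,"tx":0.8,"ty":0.48,"tz":0,"spin":-0.07},{"fingers":1,"tx":0.9,"ty":0.54,"tz":0,"spin":-0.07},{"fingers":1,"tx":1,"ty":0.6,"tz":0,"spin":-0.07}]' >/dev/null
for i in 1 2 3 4; do python3 -m jog '[{"fingers":1,"tx":0.1,"ty":0.06,"tz":0,"spin":0},{"fingers":1,"tx":0.2,"ty":0.12,"tz":0,"spin":0},{"fingers":1,"tx":0.3,"ty":0.18,"tz":0,"spin":0},{"fingers":1,"tx":0.4,"ty":0.24,"tz":0,"spin":0},{"fingers":1,"tx":0.5,"ty":0.3,"tz":0,"spin":0},{"fingers":1,"tx":0.6,"ty":0.36,"tz":0,"spin":0},{"fingers":1,"tx":0.7,"ty":0.42,"tz":0,"spin":0},{"fingers":1,"tx":0.8,"ty":0.48,"tz":0,"spin":0},{"fingers":1,"tx":0.9,"ty":0.54,"tz":0,"spin":0},{"fingers":1,"tx":1,"ty":0.6,"tz":0,"spin":0}]' | tail -5 | head -1; done
python3 - <<'E'
from h import *
im,K,E=cam('scene')
c=np.array([(180,50),(530,132),(430,278),(47,178)])/5+[155,165]
w=cast(c,K,E,.060)[:,:2]; print(w.round(4),w.mean(0))
h=np.array([(220,82),(368,110)])/5+[155,165]
print('handle scene top far edge',cast(h,K,E,.096)[:,:2].round(4))
go(.5405,-.025,.22,94.9)
E
```

```text
eef_pos: [0.3544, -0.4277, 0.2313]
eef_pos: [0.4063, -0.3233, 0.2313]
eef_pos: [0.4583, -0.2188, 0.2314]
eef_pos: [0.5101, -0.1144, 0.2313]
[[ 0.4809 -0.1484]
 [ 0.4604  0.0832]
 [ 0.6077  0.101 ]
 [ 0.629  -0.134 ]] [ 0.54449743 -0.02453283]
handle scene top far edge [[ 0.5459 -0.0709]
 [ 0.5313  0.0184]]
t 5.3 tcp [ 0.511  -0.1122  0.2315] phi 94.6 spin -0.003 then tx 0.84 ty 0.37 tz 0.11 F [1.2 4.1 1. ] gap 0.0857 grip 0
```

```bash
python3 -m jog '[{"fingers":1,"tx":0.1,"ty":0.06,"tz":0,"spin":-0.006},{"fingers":1,"tx":0.2,"ty":0.12,"tz":0,"spin":-0.006},{"fingers":1,"tx":0.3,"ty":0.18,"tz":0,"spin":-0.006},{"fingers":1,"tx":0.4,"ty":0.24,"tz":0.1,"spin":-0.006},{"fingers":1,"tx":0.5,"ty":0.3,"tz":0.2,"spin":-0.006},{"fingers":1,"tx":0.6,"ty":0.36,"tz":0.3,"spin":-0.006},{"fingers":1,"tx":0.7,"ty":0.39,"tz":0.4,"spin":-0.006},{"fingers":1,"tx":0.8,"ty":0.39,"tz":0.5,"spin":-0.006},{"fingers":1,"tx":0.84,"ty":0.39,"tz":0.6,"spin":-0.006},{"fingers":1,"tx":0.84,"ty":0.39,"tz":0.7,"spin":-0.006}]' >/dev/null
python3 -m jog '[{"fingers":1,"tx":0,"ty":0,"tz":0.1,"spin":0},{"fingers":1,"tx":0,"ty":0,"tz":0.2,"spin":0},{"fingers":1,"tx":0,"ty":0,"tz":0.3,"spin":0},{"fingers":1,"tx":0,"ty":0,"tz":0.4,"spin":0},{"fingers":1,"tx":0,"ty":0,"tz":0.5,"spin":0},{"fingers":1,"tx":0,"ty":0,"tz":0.6,"spin":0},{"fingers":1,"tx":0,"ty":0,"tz":0.7,"spin":0},{"fingers":1,"tx":0,"ty":0,"tz":0.8,"spin":0},{"fingers":1,"tx":0,"ty":0,"tz":0.9,"spin":0},{"fingers":1,"tx":0,"ty":0,"tz":0.9,"spin":0}]'
for i in 1 2; do python3 -m jog '[{"fingers":0,"tx":0,"ty":0,"tz":0,"spin":0},{"fingers":0,"tx":0,"ty":0,"tz":0,"spin":0},{"fingers":0,"tx":0,"ty":0,"tz":0,"spin":0},{"fingers":0,"tx":0,"ty":0,"tz":0,"spin":0},{"fingers":0,"tx":0,"ty":0,"tz":0,"spin":0},{"fingers":0,"tx":0,"ty":0,"tz":0,"spin":0},{"fingers":0,"tx":0,"ty":0,"tz":0,"spin":0},{"fingers":0,"tx":0,"ty":0,"tz":0,"spin":0},{"fingers":0,"tx":0,"ty":0,"tz":0,"spin":0},{"fingers":0,"tx":0,"ty":0,"tz":0,"spin":0}]' 60; done
python3 -c "
from h import *
go(.5425,-.0255,.07,95.1)"
```

```text
time_s: 6.97
eef_pos: [0.5409, -0.0287, 0.0693]
tcp_rot: [0.675, 0.738, -0.001, -0.001]
force: [-0.6, 0.0, 0.4]
finger_gap: 0.0856
grasp_force: 0.0
time_s: 7.8
eef_pos: [0.5421, -0.0287, 0.0718]
tcp_rot: [0.675, 0.738, 0.0, 0.0]
force: [-1.5, 0.7, 7.0]
finger_gap: 0.0147
grasp_force: 59.0
time_s: 8.63
eef_pos: [0.5421, -0.0287, 0.0718]
tcp_rot: [0.675, 0.738, 0.0, 0.0]
force: [-3.0, -0.9, 7.0]
finger_gap: 0.0152
grasp_force: 59.0
t 8.6 tcp [ 0.5421 -0.0287  0.0718] phi 95.1 spin -0.001 then tx 0.03 ty 0.01 tz 0.02 F [-3.  -0.9  7. ] gap 0.0152 grip 59
```

```bash
python3 -m jog '[{"fingers":0,"tx":0,"ty":0,"tz":-0.04,"spin":0},{"fingers":0,"tx":0,"ty":0,"tz":-0.08,"spin":0},{"fingers":0,"tx":0,"ty":0,"tz":-0.14,"spin":0},{"fingers":0,"tx":0,"ty":0,"tz":-0.24,"spin":0},{"fingers":0,"tx":0,"ty":0,"tz":-0.36,"spin":0},{"fingers":0,"tx":0,"ty":0,"tz":-0.5,"spin":0},{"fingers":0,"tx":0,"ty":0,"tz":-0.65,"spin":0},{"fingers":0,"tx":0,"ty":0,"tz":-0.8,"spin":0},{"fingers":0,"tx":0,"ty":0,"tz":-0.9,"spin":0},{"fingers":0,"tx":0,"ty":0,"tz":-1,"spin":0}]'
for i in 1 2 3; do python3 -m jog '[{"fingers":0,"tx":-0.05,"ty":-0.01,"tz":0,"spin":0},{"fingers":0,"tx":-0.15,"ty":-0.02,"tz":0,"spin":0},{"fingers":0,"tx":-0.25,"ty":-0.04,"tz":0,"spin":0},{"fingers":0,"tx":-0.37,"ty":-0.06,"tz":0,"spin":0},{"fingers":0,"tx":-0.5,"ty":-0.08,"tz":0,"spin":0},{"fingers":0,"tx":-0.63,"ty":-0.1,"tz":0,"spin":0},{"fingers":0,"tx":-0.76,"ty":-0.12,"tz":0,"spin":0},{"fingers":0,"tx":-0.86,"ty":-0.14,"tz":0,"spin":0},{"fingers":0,"tx":-0.94,"ty":-0.155,"tz":0,"spin":0},{"fingers":0,"tx":-0.98,"ty":-0.164,"tz":0,"spin":0}]'|tail -5; done
python3 - <<'E'
from h import *
im,K,E=cam('top'); cv2.imwrite('pics/top2.png',cv2.resize(im[125:245,150:440],None,fx=2.7,fy=2.7,interpolation=cv2.INTER_CUBIC)[:,:,::-1])
go(.5192,-.3262,-.09,95.1)
np.savez('open.npz',im=im,K=K,E=E)
E
```

```text
time_s: 9.47
eef_pos: [0.5421, -0.0287, 0.1729]
tcp_rot: [0.675, 0.738, 0.0, 0.0]
force: [-0.0, 0.4, -4.2]
finger_gap: 0.0152
grasp_force: 40.1
eef_pos: [0.5337, -0.1295, 0.1709]
tcp_rot: [0.676, 0.737, -0.0, -0.0]
force: [0.2, 0.7, -2.9]
finger_gap: 0.0149
grasp_force: 64.2
eef_pos: [0.5262, -0.2284, 0.1712]
tcp_rot: [0.676, 0.737, -0.0, -0.0]
force: [-0.5, 0.4, -3.5]
finger_gap: 0.0147
grasp_force: 64.3
eef_pos: [0.5185, -0.3274, 0.1712]
tcp_rot: [0.676, 0.737, -0.0, -0.0]
force: [-0.3, -0.4, -3.6]
finger_gap: 0.0147
grasp_force: 64.3
t 12.0 tcp [ 0.5184 -0.3275  0.1712] phi 95.0 spin -0.001 then tx 0.01 ty 0.01 tz 2.61 F [-0.5 -1.6 -3.2] gap 0.0146 grip 64
```

View pics/top2.png

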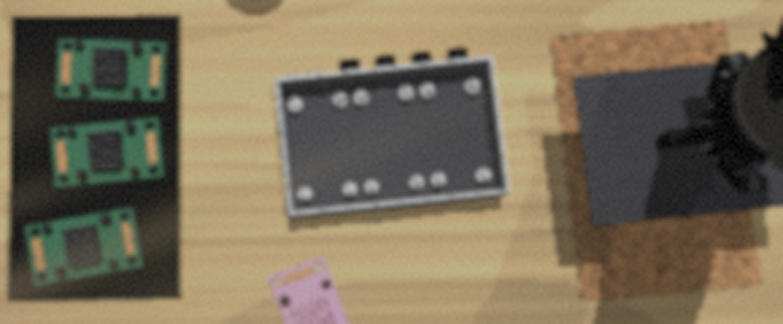

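```bash
python3 -m jog '[{"fingers":0,"tx":0,"ty":0,"tz":0.1,"spin":0},{"fingers":0,"tx":0,"ty":0,"tz":0.2,"spin":0},{"fingers":0,"tx":0,"ty":0,"tz":0.3,"spin":0},{"fingers":0,"tx":0,"ty":0,"tz":0.4,"spin":0},{"fingers":0,"tx":0,"ty":0,"tz":0.5,"spin":0},{"fingers":0,"tx":0,"ty":0,"tz":0.6,"spin":0},{"fingers":0,"tx":0,"ty":0,"tz":0.7,"spin":0},{"fingers":0,"tx":0,"ty":0,"tz":0.8,"spin":0},{"fingers":0,"tx":0,"ty":0,"tz":0.9,"spin":0},{"fingers":0,"tx":0,"ty":0,"tz":1,"spin":0}]' >/dev/null
python3 -m jog '[{"fingers":0,"tx":0,"ty":0,"tz":0.06,"spin":0},{"fingers":0,"tx":0,"ty":0,"tz":0.12,"spin":0},{"fingers":0,"tx":0,"ty":0,"tz":0.18,"spin":0},{"fingers":0,"tx":0,"ty":0,"tz":0.24,"spin":0},{"fingers":0,"tx":0,"ty":0,"tz":0.3,"spin":0},{"fingers":0,"tx":0,"ty":0,"tz":0.34,"spin":0},{"fingers":0,"tx":0,"ty":0,"tz":0.38,"spin":0},{"fingers":0,"tx":0,"ty":0,"tz":0.41,"spin":0},{"fingers":0,"tx":0,"ty":0,"tz":0.43,"spin":0},{"fingers":0,"tx":0,"ty":0,"tz":0.44,"spin":0}]'
python3 - <<'E'
from h import *
d=np.load('open.npz'); im,K,E=d['im'],d['K'],d['E']; u=up(im)
G=cv2.GaussianBlur(cv2.cvtColor(u,cv2.COLOR_RGB2GRAY),(0,0),2)
# interior box
x0,y0,x1,y1=[int(v*S) for v in (150+285/2.7,125+84/2.7,150+492/2.7,125+204/2.7)]
m=(G>115).astype(np.uint8); 
n,l,st,ce=cv2.connectedComponentsWithStats(m)
P=[]
for i in range(1,n):
    a=st[i]
    if x0<a[0] and a[0]+a[2]<x1 and y0<a[1] and a[1]+a[3]<y1 and a[4]>60:
        P.append((ce[i]+.5)/S-.5); print(a[2:5],P[-1].round(2))
P=np.array(P); print(len(P)); print(cast(P,K,E,.022)[:,:2].round(4))
np.save('P.npy',P)
E
```

```text
time_s: 13.68
eef_pos: [0.5188, -0.3258, 0.0271]
tcp_rot: [0.675, 0.738, 0.0, -0.0]
force: [0.3, 0.3, -4.4]
finger_gap: 0.0149
grasp_force: 64.2
[ 24  20 365] [299.97 158.83]
[ 23  20 366] [283.26 160.57]
[ 23  20 344] [275.51 161.43]
[ 24  21 387] [259.   163.22]
[ 24  19 385] [311.98 190.72]
[ 25  20 381] [303.93 191.67]
[ 24  20 381] [287.15 193.39]
[ 24  20 386] [279.18 194.2 ]
[ 25  21 421] [262.45 195.95]
9
[[ 0.5953 -0.0458]
 [ 0.5908  0.0043]
 [ 0.5886  0.0276]
 [ 0.5839  0.0769]
 [ 0.4989 -0.0788]
 [ 0.4964 -0.0548]
 [ 0.492  -0.005 ]
 [ 0.49    0.0187]
 [ 0.4855  0.0683]]
```

```bash
python3 -m jog '[{"fingers":0,"tx":0,"ty":0,"tz":0.005,"spin":0},{"fingers":0,"tx":0,"ty":0,"tz":0.01,"spin":0},{"fingers":0,"tx":0,"ty":0,"tz":0.015,"spin":0},{"fingers":0,"tx":0,"ty":0,"tz":0.02,"spin":0},{"fingers":0,"tx":0,"ty":0,"tz":0.025,"spin":0},{"fingers":0,"tx":0,"ty":0,"tz":0.025,"spin":0},{"fingers":0,"tx":0,"ty":0,"tz":0.025,"spin":0},{"fingers":0,"tx":0,"ty":0,"tz":0.025,"spin":0},{"fingers":0,"tx":0,"ty":0,"tz":0.025,"spin":0},{"fingers":0,"tx":0,"ty":0,"tz":0.025,"spin":0}]'
python3 - <<'E'
from h import *
d=np.load('open.npz'); K,E=d['K'],d['E']; P=np.load('P.npy')
for z in (.019,.022,.026):
    W=cast(P,K,E,z)[:,:2]
    M=np.array([[s,y] for s in (.05,-.05) for y in (-.099,-.049,-.025,.025,.049,.099)])
    a=np.radians(5.1); R=np.array([[np.cos(a),-np.sin(a)],[np.sin(a),np.cos(a)]]); t=np.array([.5425,-.0255])
    for _ in range(5):
        Q=M@R.T+t; k=[np.argmin(np.linalg.norm(Q-w,axis=1)) for w in W]; m=M[k]
        mc,wc=m.mean(0),W.mean(0); U,_,V=np.linalg.svd((m-mc).T@(W-wc)); R=V.T@U.T; t=wc-R@mc
    r=W-(m@R.T+t); sc=np.linalg.norm(W-wc)/np.linalg.norm(m-mc)
    print(z,t.round(4),np.degrees(np.arctan2(R[1,0],R[0,0])).round(2),'rms mm',(np.sqrt((r**2).mean())*1e3).round(2),'scale',sc.round(4))
E
```

```text
time_s: 14.52
eef_pos: [0.519, -0.3257, 0.0249]
tcp_rot: [0.675, 0.738, 0.0, 0.0]
force: [0.2, 2.9, -0.8]
finger_gap: 0.0147
grasp_force: 64.7
0.019 [ 0.5442 -0.0257] 5.24 rms mm 0.32 scale 0.9955
0.022 [ 0.5438 -0.0255] 5.24 rms mm 0.4 scale 0.9933
0.026 [ 0.5432 -0.0253] 5.24 rms mm 0.53 scale 0.9904
```

```bash
python3 -m jog '[{"fingers":0.3,"tx":0,"ty":0,"tz":0.005,"spin":0},{"fingers":0.4,"tx":0,"ty":0,"tz":0.005,"spin":0},{"fingers":0.5,"tx":0,"ty":0,"tz":0,"spin":0},{"fingers":0.6,"tx":0,"ty":0,"tz":0,"spin":0},{"fingers":0.7,"tx":0,"ty":0,"tz":0,"spin":0},{"fingers":0.8,"tx":0,"ty":0,"tz":0,"spin":0},{"fingers":0.9,"tx":0,"ty":0,"tz":0,"spin":0},{"fingers":1,"tx":0,"ty":0,"tz":0,"spin":0},{"fingers":1,"tx":0,"ty":0,"tz":0,"spin":0},{"fingers":1,"tx":0,"ty":0,"tz":0,"spin":0}]'
for i in 1 2; do python3 -m jog '[{"fingers":1,"tx":0,"ty":0,"tz":-0.1,"spin":0},{"fingers":1,"tx":0,"ty":0,"tz":-0.2,"spin":0},{"fingers":1,"tx":0,"ty":0,"tz":-0.3,"spin":0},{"fingers":1,"tx":0,"ty":0,"tz":-0.4,"spin":0},{"fingers":1,"tx":0,"ty":0,"tz":-0.5,"spin":0},{"fingers":1,"tx":0,"ty":0,"tz":-0.6,"spin":0},{"fingers":1,"tx":0,"ty":0,"tz":-0.7,"spin":0},{"fingers":1,"tx":0,"ty":0,"tz":-0.8,"spin":0},{"fingers":1,"tx":0,"ty":0,"tz":-0.9,"spin":0},{"fingers":1,"tx":0,"ty":0,"tz":-1,"spin":0}]' >/dev/null; done
python3 - <<'E'
from h import *
im,K,E=cam('scene'); u=up(im); hsv=cv2.cvtColor(u,cv2.COLOR_RGB2HSV); H,Sa,V=cv2.split(hsv)
cv2.imwrite('pics/sc3.png',im[:,:,::-1])
go(.6295,.2836,.22,176.6)
E
```

```text
time_s: 15.35
eef_pos: [0.5189, -0.3259, 0.0248]
tcp_rot: [0.675, 0.738, 0.0, -0.0]
force: [0.0, 0.8, 0.3]
finger_gap: 0.0851
grasp_force: 0.0
t 17.1 tcp [ 0.5196 -0.3262  0.2278] phi 95.1 spin -0.906 then tx -0.74 ty 6.15 tz 0.08 F [ 1.1 -0.7  2.1] gap 0.0852 grip 0
```

View pics/sc3.png

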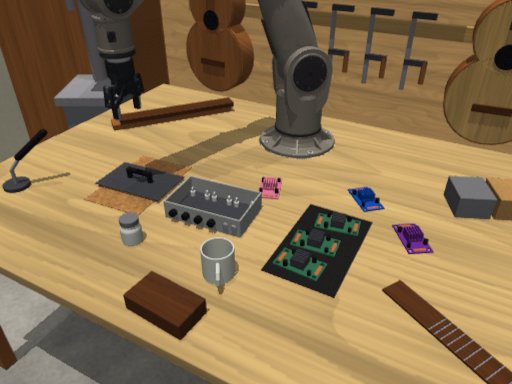

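```bash
python3 -m jog '[{"fingers":1,"tx":0.1,"ty":0,"tz":0,"spin":-0.078},{"fingers":1,"tx":0.2,"ty":0,"tz":0,"spin":-0.156},{"fingers":1,"tx":0.3,"ty":0,"tz":0,"spin":-0.234},{"fingers":1,"tx":0.4,"ty":0,"tz":0,"spin":-0.312},{"fingers":1,"tx":0.5,"ty":0,"tz":0,"spin":-0.39},{"fingers":1,"tx":0.6,"ty":0,"tz":0,"spin":-0.468},{"fingers":1,"tx":0.7,"ty":0,"tz":0,"spin":-0.546},{"fingers":1,"tx":0.8,"ty":0,"tz":0,"spin":-0.624},{"fingers":1,"tx":0.9,"ty":0,"tz":0,"spin":-0.702},{"fingers":1,"tx":1,"ty":0,"tz":0,"spin":-0.78}]' >/dev/null
python3 - <<'E'
from h import *
im,K,E=cam('top'); u=up(im); H,Sa,V=cv2.split(cv2.cvtColor(u,cv2.COLOR_RGB2HSV))
m=((H<28)&(Sa>60)&(V>105)).astype(np.uint8); m[:, :150*S]=0; m[:,218*S:]=0; m[:130*S]=0; m[236*S:]=0
m=cv2.morphologyEx(m,cv2.MORPH_OPEN,np.ones((5,5)))
n,l,st,ce=cv2.connectedComponentsWithStats(m); W=[]
for i in range(1,n):
    if 150<st[i,4]<2500:
        p=(ce[i]+.5)/S-.5; W.append(cast(p,K,E,.006)[0,:2]); print(st[i],p.round(1),W[-1].round(4))
for i in range(len(W)):
  for j in range(i):
    d=W[i]-W[j]
    if d[1]<0: d=-d
    if abs(np.linalg.norm(d)-.1)<.008: print('board',((W[i]+W[j])/2).round(4),'yaw',np.degrees(np.arctan2(d[1],d[0])).round(1),np.linalg.norm(d).round(4))
go(.6295,.2836,.22,176.6)
E
```

```text
[676 525  16  45 635] [170.5 136.4] [0.6735 0.3446]
[809 529  15  45 606] [203.6 137.3] [0.6692 0.2441]
[817 697  15  45 592] [205.7 179.2] [0.5403 0.2379]
[684 709  16  46 638] [172.4 182.7] [0.5314 0.3377]
[780 830  20  47 673] [197.  212.9] [0.4395 0.2639]
[647 853  21  49 716] [163.8 218.9] [0.423  0.3626]
board [0.6713 0.2943] yaw 87.5 0.1006
board [0.5358 0.2878] yaw 95.1 0.1002
board [0.4899 0.2509] yaw 165.5 0.1041
board [0.4312 0.3132] yaw 99.5 0.1001
t 17.9 tcp [ 0.51   -0.2237  0.225 ] phi 166.3 spin -0.115 then tx -0.89 ty 5.13 tz 0.05 F [0.8 2.2 0.2] gap 0.0854 grip 0
```

```bash
python3 -m jog '[{"fingers":1,"tx":0,"ty":0.1,"tz":0,"spin":-0.06},{"fingers":1,"tx":0,"ty":0.2,"tz":0,"spin":-0.125},{"fingers":1,"tx":0,"ty":0.3,"tz":0,"spin":-0.125},{"fingers":1,"tx":0,"ty":0.4,"tz":0,"spin":-0.125},{"fingers":1,"tx":0,"ty":0.5,"tz":0,"spin":-0.125},{"fingers":1,"tx":0,"ty":0.6,"tz":0,"spin":-0.125},{"fingers":1,"tx":0,"ty":0.7,"tz":0,"spin":-0.125},{"fingers":1,"tx":0,"ty":0.8,"tz":0,"spin":-0.125},{"fingers":1,"tx":0,"ty":0.9,"tz":0,"spin":-0.125},{"fingers":1,"tx":0,"ty":1,"tz":0,"spin":-0.125}]' >/dev/null
for i in 1 2 3 4; do python3 -m jog '[{"fingers":1,"tx":-0.03,"ty":0.1,"tz":0,"spin":0},{"fingers":1,"tx":-0.06,"ty":0.2,"tz":0,"spin":0},{"fingers":1,"tx":-0.09,"ty":0.3,"tz":0,"spin":0},{"fingers":1,"tx":-0.12,"ty":0.4,"tz":0,"spin":0},{"fingers":1,"tx":-0.15,"ty":0.5,"tz":0,"spin":0},{"fingers":1,"tx":-0.18,"ty":0.6,"tz":0,"spin":0},{"fingers":1,"tx":-0.21,"ty":0.7,"tz":0,"spin":0},{"fingers":1,"tx":-0.24,"ty":0.8,"tz":0,"spin":0},{"fingers":1,"tx":-0.27,"ty":0.9,"tz":0,"spin":0},{"fingers":1,"tx":-0.3,"ty":1,"tz":0,"spin":0}]' >/dev/null; done
python3 -c "
from h import *
go(.6713,.2943,.12,177.5)"
```

```text
t 22.1 tcp [0.6799 0.2634 0.2248] phi 176.5 spin -0.011 then tx 0.10 ty 0.30 tz 1.05 F [ 0.7 -0.5  0.5] gap 0.0855 grip 0
```

```bash
python3 -m jog '[{"fingers":1,"tx":0.05,"ty":0.1,"tz":0.1,"spin":-0.011},{"fingers":1,"tx":0.1,"ty":0.2,"tz":0.2,"spin":-0.011},{"fingers":1,"tx":0.1,"ty":0.3,"tz":0.3,"spin":-0.011},{"fingers":1,"tx":0.1,"ty":0.3,"tz":0.4,"spin":-0.011},{"fingers":1,"tx":0.1,"ty":0.3,"tz":0.5,"spin":-0.011},{"fingers":1,"tx":0.1,"ty":0.3,"tz":0.6,"spin":-0.011},{"fingers":1,"tx":0.1,"ty":0.3,"tz":0.7,"spin":-0.011},{"fingers":1,"tx":0.1,"ty":0.3,"tz":0.8,"spin":-0.011},{"fingers":1,"tx":0.1,"ty":0.3,"tz":0.9,"spin":-0.011},{"fingers":1,"tx":0.1,"ty":0.3,"tz":1,"spin":-0.011}]' >/dev/null
python3 -m jog '[{"fingers":1,"tx":0,"ty":0,"tz":0.1,"spin":0},{"fingers":1,"tx":0,"ty":0,"tz":0.2,"spin":0},{"fingers":1,"tx":0,"ty":0,"tz":0.3,"spin":0},{"fingers":1,"tx":0,"ty":0,"tz":0.4,"spin":0},{"fingers":1,"tx":0,"ty":0,"tz":0.5,"spin":0},{"fingers":1,"tx":0,"ty":0,"tz":0.6,"spin":0},{"fingers":1,"tx":0,"ty":0,"tz":0.7,"spin":0},{"fingers":1,"tx":0,"ty":0,"tz":0.8,"spin":0},{"fingers":1,"tx":0,"ty":0,"tz":0.8,"spin":0},{"fingers":1,"tx":0,"ty":0,"tz":0.8,"spin":0}]' >/dev/null
python3 - <<'E'
from h import *
go(.6713,.2943,.007,177.5)
im,K,E=cam('top'); cv2.imwrite('pics/top4.png',cv2.resize(im[110:240,140:230],None,fx=4,fy=4,interpolation=cv2.INTER_CUBIC)[:,:,::-1])
E
```

```text
t 23.8 tcp [0.6711 0.2929 0.0442] phi 177.5 spin 0.000 then tx -0.00 ty 0.01 tz 0.37 F [-0.9  0.2 -0.1] gap 0.0853 grip 0
```

View pics/top4.png

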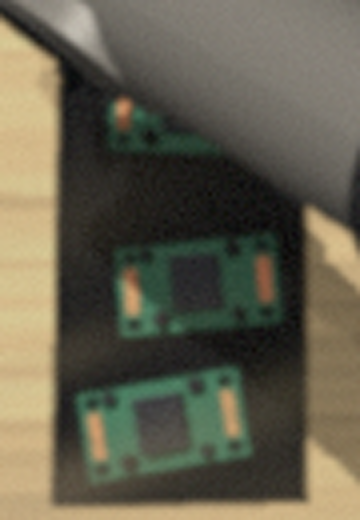

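```bash
python3 -m jog '[{"fingers":1,"tx":0,"ty":0,"tz":0.06,"spin":0},{"fingers":1,"tx":0,"ty":0,"tz":0.12,"spin":0},{"fingers":1,"tx":0,"ty":0,"tz":0.18,"spin":0},{"fingers":1,"tx":0,"ty":0,"tz":0.24,"spin":0},{"fingers":1,"tx":0,"ty":0,"tz":0.28,"spin":0},{"fingers":1,"tx":0,"ty":0,"tz":0.31,"spin":0},{"fingers":1,"tx":0,"ty":0,"tz":0.33,"spin":0},{"fingers":1,"tx":0,"ty":0,"tz":0.35,"spin":0},{"fingers":1,"tx":0,"ty":0,"tz":0.36,"spin":0},{"fingers":1,"tx":0,"ty":0,"tz":0.36,"spin":0}]'
python3 -m jog '[{"fingers":0.8,"tx":0,"ty":0,"tz":0,"spin":0},{"fingers":0.6,"tx":0,"ty":0,"tz":0,"spin":0},{"fingers":0.5,"tx":0,"ty":0,"tz":0,"spin":0},{"fingers":0.4,"tx":0,"ty":0,"tz":0,"spin":0},{"fingers":0.3,"tx":0,"ty":0,"tz":0,"spin":0},{"fingers":0.2,"tx":0,"ty":0,"tz":0,"spin":0},{"fingers":0.1,"tx":0,"ty":0,"tz":0,"spin":0},{"fingers":0,"tx":0,"ty":0,"tz":0,"spin":0},{"fingers":0,"tx":0,"ty":0,"tz":0,"spin":0},{"fingers":0,"tx":0,"ty":0,"tz":0,"spin":0}]' 60
python3 -m jog '[{"fingers":0,"tx":0,"ty":0,"tz":-0.04,"spin":0},{"fingers":0,"tx":0,"ty":0,"tz":-0.1,"spin":0},{"fingers":0,"tx":0,"ty":0,"tz":-0.2,"spin":0},{"fingers":0,"tx":0,"ty":0,"tz":-0.3,"spin":0},{"fingers":0,"tx":0,"ty":0,"tz":-0.4,"spin":0},{"fingers":0,"tx":0,"ty":0,"tz":-0.5,"spin":0},{"fingers":0,"tx":0,"ty":0,"tz":-0.6,"spin":0},{"fingers":0,"tx":0,"ty":0,"tz":-0.7,"spin":0},{"fingers":0,"tx":0,"ty":0,"tz":-0.85,"spin":0},{"fingers":0,"tx":0,"ty":0,"tz":-1,"spin":0}]'
python3 - <<'E'
from h import *
a=np.radians(5.2); c=np.array([.544,-.0256]); e=np.array([-np.sin(a),np.cos(a)])
for k in (-1,0,1): print('bay',k+1,(c+k*.074*e).round(4))
x,y=c+.074*e; go(x,y,.16,95.2)
E
```

```text
time_s: 24.67
eef_pos: [0.6714, 0.293, 0.0088]
tcp_rot: [0.022, 1.0, 0.0, -0.0]
force: [-0.5, 0.0, -0.2]
finger_gap: 0.0851
grasp_force: 0.0
time_s: 25.5
eef_pos: [0.6716, 0.2931, 0.0093]
tcp_rot: [0.022, 1.0, 0.0, 0.0]
force: [-0.5, 0.8, 5.8]
finger_gap: 0.0345
grasp_force: 61.0
time_s: 26.33
eef_pos: [0.6712, 0.2929, 0.1102]
tcp_rot: [0.022, 1.0, -0.0, -0.0]
force: [-0.5, 0.9, -1.9]
finger_gap: 0.0351
grasp_force: 60.3
bay 0 [ 0.5507 -0.0993]
bay 1 [ 0.544  -0.0256]
bay 2 [0.5373 0.0481]
t 26.3 tcp [0.6712 0.2929 0.1102] phi 177.5 spin 0.915 then tx -2.32 ty -1.56 tz -0.50 F [-0.5  0.9 -1.9] gap 0.0351 grip 60
```

```bash
python3 -m jog '[{"fingers":0,"tx":0.03,"ty":-0.05,"tz":-0.05,"spin":0.05},{"fingers":0,"tx":0.08,"ty":-0.12,"tz":-0.1,"spin":0.11},{"fingers":0,"tx":0.14,"ty":-0.22,"tz":-0.15,"spin":0.18},{"fingers":0,"tx":0.2,"ty":-0.34,"tz":-0.2,"spin":0.25},{"fingers":0,"tx":0.27,"ty":-0.46,"tz":-0.25,"spin":0.32},{"fingers":0,"tx":0.35,"ty":-0.58,"tz":-0.3,"spin":0.39},{"fingers":0,"tx":0.42,"ty":-0.7,"tz":-0.35,"spin":0.46},{"fingers":0,"tx":0.5,"ty":-0.82,"tz":-0.4,"spin":0.53},{"fingers":0,"tx":0.56,"ty":-0.93,"tz":-0.4,"spin":0.6},{"fingers":0,"tx":0.6,"ty":-1,"tz":-0.4,"spin":0.65}]' >/dev/null
python3 -c "
from h import *
go(.5373,.0481,.15,95.2)"
```

```text
t 27.2 tcp [0.6069 0.1948 0.1505] phi 118.6 spin 0.260 then tx -1.40 ty -0.83 tz 0.00 F [ 0.3 -0.2 -2.2] gap 0.0352 grip 60
```

```bash
python3 -m jog '[{"fingers":0,"tx":-0.05,"ty":-0.06,"tz":0,"spin":0.03},{"fingers":0,"tx":-0.11,"ty":-0.14,"tz":0,"spin":0.06},{"fingers":0,"tx":-0.18,"ty":-0.23,"tz":0,"spin":0.09},{"fingers":0,"tx":-0.25,"ty":-0.32,"tz":0,"spin":0.12},{"fingers":0,"tx":-0.32,"ty":-0.42,"tz":0,"spin":0.15},{"fingers":0,"tx":-0.4,"ty":-0.52,"tz":0,"spin":0.18},{"fingers":0,"tx":-0.47,"ty":-0.63,"tz":0,"spin":0.21},{"fingers":0,"tx":-0.54,"ty":-0.73,"tz":0,"spin":0.23},{"fingers":0,"tx":-0.6,"ty":-0.82,"tz":0,"spin":0.25},{"fingers":0,"tx":-0.64,"ty":-0.87,"tz":0,"spin":0.26}]' >/dev/null
python3 -c "
from h import *
go(.5373,.0481,.15,95.2)"
```

```text
t 28.0 tcp [0.5614 0.096  0.149 ] phi 95.4 spin 0.002 then tx -0.46 ty -0.28 tz -0.01 F [-0.3  0.3 -1.7] gap 0.0349 grip 60
```

```bash
python3 -m jog '[{"fingers":0,"tx":-0.04,"ty":-0.03,"tz":0,"spin":0.002},{"fingers":0,"tx":-0.1,"ty":-0.06,"tz":0.05,"spin":0.002},{"fingers":0,"tx":-0.17,"ty":-0.1,"tz":0.1,"spin":0.002},{"fingers":0,"tx":-0.24,"ty":-0.14,"tz":0.15,"spin":0.002},{"fingers":0,"tx":-0.31,"ty":-0.19,"tz":0.2,"spin":0.002},{"fingers":0,"tx":-0.37,"ty":-0.23,"tz":0.25,"spin":0.002},{"fingers":0,"tx":-0.42,"ty":-0.26,"tz":0.3,"spin":0.002},{"fingers":0,"tx":-0.45,"ty":-0.28,"tz":0.35,"spin":0.002},{"fingers":0,"tx":-0.46,"ty":-0.28,"tz":0.4,"spin":0.002},{"fingers":0,"tx":-0.46,"ty":-0.28,"tz":0.4,"spin":0.002}]' >/dev/null
python3 - <<'E'
from h import *
go(.5373,.0481,.15,95.2)
p=bot.state()['eef_pos']
out=[]
for n in ('top','scene'):
    im,K,E=cam(n); c=proj([p-[0,0,.0033]],K,E)[0].astype(int); print(n,c)
    a=im[max(c[1]-45,0):c[1]+45,c[0]-60:c[0]+60]; out.append(cv2.resize(a,(480*4//5*1,90*480*4//5//120),interpolation=cv2.INTER_CUBIC)); print(a.shape)
    np.savez(f'h_{n}.npz',im=im,K=K,E=E,p=p)
cv2.imwrite('pics/hand5.png',np.hstack(out)[:,:,::-1])
E
```

```text
t 28.8 tcp [0.5382 0.0487 0.1078] phi 95.4 spin 0.002 then tx -0.01 ty -0.01 tz -0.42 F [ 0.7  0.2 -2.5] gap 0.0344 grip 60
top [269 174]
(90, 120, 3)
scene [236 188]
(90, 120, 3)
```

View pics/hand5.png

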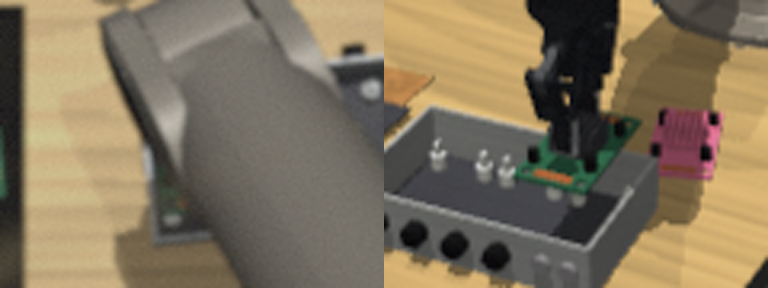

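Run:
```python
from h import *
d=np.load('h_scene.npz'); im,K,E,p=d['im'],d['K'],d['E'],d['p']
a=np.radians(5.4); ex=np.array([np.cos(a),np.sin(a),0]); ey=np.array([-np.sin(a),np.cos(a),0])
u=up(im); H,Sa,V=cv2.split(cv2.cvtColor(u,cv2.COLOR_RGB2HSV)); R=u[:,:,0].astype(int)
ctr=p+.05*ex-[0,0,.0033]; q=proj([ctr],K,E)[0]; print('pred strip px',q)
m=((H<20)&(Sa>100)&(R>110)).astype(np.uint8); b=np.zeros_like(m); x,y=(q*S).astype(int); b[y-40:y+40,x-70:x+70]=1
n,l,st,ce=cv2.connectedComponentsWithStats(m*b)
for i in range(1,n):
    if st[i,4]>150:
        w=cast((ce[i]+.5)/S-.5,K,E,ctr[2])[0]; r=w-ctr; print(st[i],((ce[i]+.5)/S-.5).round(1),'strip off chassis x,y mm',(r@ex*1e3).round(1),(r@ey*1e3).round(1))
# standoffs from the open picture
im=cv2.imread('pics/sc3.png')[:,:,::-1]; u=up(im); G=cv2.cvtColor(u,cv2.COLOR_RGB2GRAY)
a=np.radians(5.2); c=np.array([.544,-.0256,0]); ex=np.array([np.cos(a),np.sin(a),0]); ey=np.array([-np.sin(a),np.cos(a),0])
for sx in (.05,-.05):
  for yy in (-.099,-.049,-.025,.025,.049,.099):
    w0=c+sx*ex+yy*ey
    q=proj([w0+[0,0,.0255],w0+[0,0,.019]],K,E); x,y=(q[0]*S).astype(int)
    g=G[y-24:y+30,x-20:x+20].astype(float); mk=(g>150).astype(np.uint8); n,l,st,ce=cv2.connectedComponentsWithStats(mk)
    if n<2: print(sx,yy,'none');continue
    i=1+np.argmax(st[1:,4]); cc=ce[i]+[x-20,y-24]; print(sx,yy,'pred px',q[0].round(1),'seen',((cc+.5)/S-.5).round(1),st[i,2:5])
cv2.imwrite('pics/pins6.png',cv2.resize(im[175:235,160:265],None,fx=7,fy=7,interpolation=cv2.INTER_CUBIC)[:,:,::-1])
```

```text
pred strip px [228.72616878 198.01948417]
[892 783  48  19 456] [228.5 197.6] strip off chassis x,y mm -1.3 -1.5
0.05 -0.099 pred px [175.5 207.2] seen [174.8 203.4] [4 1 4]
0.05 -0.049 pred px [190.7 211.2] seen [189.8 207.4] [2 1 2]
0.05 -0.025 pred px [198.1 213.1] seen [193.8 208.4] [2 1 2]
0.05 0.025 none
0.05 0.049 none
0.05 0.099 pred px [237.9 223.7] seen [240.6 218.5] [11 12 36]
-0.05 -0.099 pred px [193.  189.6] seen [192.4 191. ] [ 18  10 115]
-0.05 -0.049 pred px [207.4 193.1] seen [206. 195.] [14 12 97]
-0.05 -0.025 pred px [214.5 194.9] seen [214.  196.5] [ 19  11 127]
-0.05 0.025 pred px [229.5 198.5] seen [228.8 200.1] [ 19  11 144]
-0.05 0.049 pred px [236.9 200.3] seen [236.1 202. ] [ 19  10 135]
-0.05 0.099 pred px [252.5 204.2] seen [251.3 203.4] [ 20  29 177]
```

View pics/pins6.png

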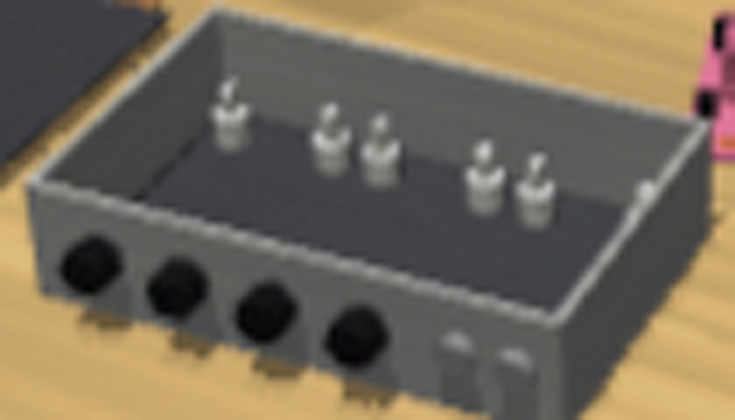

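```bash
python3 -m jog '[{"fingers":0,"tx":-0.006,"ty":-0.003,"tz":0.05,"spin":0.002},{"fingers":0,"tx":-0.006,"ty":-0.003,"tz":0.12,"spin":0.002},{"fingers":0,"tx":-0.006,"ty":-0.003,"tz":0.2,"spin":0.002},{"fingers":0,"tx":-0.006,"ty":-0.003,"tz":0.28,"spin":0.002},{"fingers":0,"tx":-0.006,"ty":-0.003,"tz":0.36,"spin":0.002},{"fingers":0,"tx":-0.006,"ty":-0.003,"tz":0.44,"spin":0.002},{"fingers":0,"tx":-0.006,"ty":-0.003,"tz":0.51,"spin":0.002},{"fingers":0,"tx":-0.006,"ty":-0.003,"tz":0.57,"spin":0.002},{"fingers":0,"tx":-0.006,"ty":-0.003,"tz":0.61,"spin":0.002},{"fingers":0,"tx":-0.006,"ty":-0.003,"tz":0.62,"spin":0.002}]'
python3 -m jog '[{"fingers":0,"tx":0,"ty":0,"tz":0.01,"spin":0},{"fingers":0,"tx":0,"ty":0,"tz":0.02,"spin":0},{"fingers":0,"tx":0,"ty":0,"tz":0.03,"spin":0},{"fingers":0,"tx":0,"ty":0,"tz":0.04,"spin":0},{"fingers":0,"tx":0,"ty":0,"tz":0.05,"spin":0},{"fingers":0,"tx":0,"ty":0,"tz":0.06,"spin":0},{"fingers":0,"tx":0,"ty":0,"tz":0.06,"spin":0},{"fingers":0,"tx":0,"ty":0,"tz":0.06,"spin":0},{"fingers":0,"tx":0,"ty":0,"tz":0.06,"spin":0},{"fingers":0,"tx":0,"ty":0,"tz":0.06,"spin":0}]'
python3 - <<'E'
from h import *
go(.5378,.0481,.0263,95.2)
E
```

```text
time_s: 29.77
eef_pos: [0.5381, 0.0484, 0.046]
tcp_rot: [0.674, 0.739, -0.0, -0.0]
force: [0.0, -0.7, -2.4]
finger_gap: 0.0345
grasp_force: 60.2
time_s: 30.6
eef_pos: [0.5385, 0.0484, 0.0409]
tcp_rot: [0.674, 0.739, 0.0, 0.0]
force: [-0.4, 0.4, -1.7]
finger_gap: 0.0353
grasp_force: 60.2
t 30.6 tcp [0.5385 0.0484 0.0409] phi 95.2 spin 0.001 then tx -0.00 ty -0.01 tz 0.15 F [-0.4  0.4 -1.7] gap 0.0353 grip 60
```

```bash
for i in 1 2; do
python3 -m jog '[{"fingers":0,"tx":0,"ty":0,"tz":0.005,"spin":0},{"fingers":0,"tx":0,"ty":0,"tz":0.01,"spin":0},{"fingers":0,"tx":0,"ty":0,"tz":0.015,"spin":0},{"fingers":0,"tx":0,"ty":0,"tz":0.02,"spin":0},{"fingers":0,"tx":0,"ty":0,"tz":0.025,"spin":0},{"fingers":0,"tx":0,"ty":0,"tz":0.025,"spin":0},{"fingers":0,"tx":0,"ty":0,"tz":0.025,"spin":0},{"fingers":0,"tx":0,"ty":0,"tz":0.025,"spin":0},{"fingers":0,"tx":0,"ty":0,"tz":0.025,"spin":0},{"fingers":0,"tx":0,"ty":0,"tz":0.025,"spin":0}]'; done
```

```text
time_s: 31.43
eef_pos: [0.5388, 0.0482, 0.0393]
tcp_rot: [0.674, 0.739, 0.0, 0.0]
force: [-4.9, -2.3, 21.0]
finger_gap: 0.0347
grasp_force: 62.9
time_s: 32.27
eef_pos: [0.5392, 0.0481, 0.0385]
tcp_rot: [0.674, 0.738, 0.0, 0.001]
force: [-14.5, -4.5, 57.6]
finger_gap: 0.0351
grasp_force: 67.5
```

```bash
python3 -m jog '[{"fingers":0,"tx":0,"ty":0,"tz":-0.02,"spin":0},{"fingers":0,"tx":0,"ty":0,"tz":-0.04,"spin":0},{"fingers":0,"tx":0,"ty":0,"tz":-0.06,"spin":0},{"fingers":0,"tx":0,"ty":0,"tz":-0.08,"spin":0},{"fingers":0,"tx":-0.002,"ty":-0.01,"tz":-0.08,"spin":0},{"fingers":0,"tx":-0.003,"ty":-0.02,"tz":-0.08,"spin":0},{"fingers":0,"tx":-0.003,"ty":-0.025,"tz":-0.08,"spin":0},{"fingers":0,"tx":-0.003,"ty":-0.025,"tz":-0.08,"spin":0},{"fingers":0,"tx":-0.003,"ty":-0.025,"tz":-0.08,"spin":0},{"fingers":0,"tx":-0.003,"ty":-0.025,"tz":-0.08,"spin":0}]'
python3 -m jog '[{"fingers":0,"tx":0,"ty":0,"tz":0.01,"spin":0},{"fingers":0,"tx":0,"ty":0,"tz":0.02,"spin":0},{"fingers":0,"tx":0,"ty":0,"tz":0.03,"spin":0},{"fingers":0,"tx":0,"ty":0,"tz":0.04,"spin":0},{"fingers":0,"tx":0,"ty":0,"tz":0.05,"spin":0},{"fingers":0,"tx":0,"ty":0,"tz":0.055,"spin":0},{"fingers":0,"tx":0,"ty":0,"tz":0.055,"spin":0},{"fingers":0,"tx":0,"ty":0,"tz":0.055,"spin":0},{"fingers":0,"tx":0,"ty":0,"tz":0.055,"spin":0},{"fingers":0,"tx":0,"ty":0,"tz":0.055,"spin":0}]'
python3 - <<'E'
from h import *
s=bot.state(); print(s['force'].round(1),s['ft_torque'].round(2))
E
```

```text
time_s: 33.1
eef_pos: [0.5359, 0.0479, 0.0437]
tcp_rot: [0.674, 0.739, -0.0, -0.0]
force: [-0.1, -0.1, -1.3]
finger_gap: 0.0347
grasp_force: 60.2
time_s: 33.93
eef_pos: [0.536, 0.0473, 0.0383]
tcp_rot: [0.674, 0.739, -0.0, 0.0]
force: [1.1, -5.1, -2.5]
finger_gap: 0.035
grasp_force: 60.2
[ 1.1 -5.1 -2.5] [-1.25 -0.27 -0.02]
```

```bash
python3 -m jog '[{"fingers":0,"tx":-0.004,"ty":0,"tz":0,"spin":0},{"fingers":0,"tx":-0.008,"ty":0,"tz":0,"spin":0},{"fingers":0,"tx":-0.008,"ty":0,"tz":0.005,"spin":0},{"fingers":0,"tx":-0.008,"ty":0,"tz":0.01,"spin":0},{"fingers":0,"tx":-0.008,"ty":0,"tz":0.015,"spin":0},{"fingers":0,"tx":-0.008,"ty":0,"tz":0.02,"spin":0},{"fingers":0,"tx":-0.008,"ty":0,"tz":0.025,"spin":0},{"fingers":0,"tx":-0.008,"ty":0,"tz":0.025,"spin":0},{"fingers":0,"tx":-0.008,"ty":0,"tz":0.025,"spin":0},{"fingers":0,"tx":-0.008,"ty":0,"tz":0.025,"spin":0}]'
python3 - <<'E'
from h import *
s=bot.state(); print(s['force'].round(1),s['ft_torque'].round(2))
E
```

```text
time_s: 34.77
eef_pos: [0.5359, 0.047, 0.0358]
tcp_rot: [0.674, 0.739, -0.0, -0.0]
force: [-2.5, -3.2, 3.2]
finger_gap: 0.0344
grasp_force: 60.9
[-2.5 -3.2  3.2] [-0.7   0.69  0.01]
```

```bash
for i in 1 2; do
python3 -m jog '[{"fingers":0,"tx":0,"ty":0,"tz":0.002,"spin":0},{"fingers":0,"tx":0,"ty":0,"tz":0.004,"spin":0},{"fingers":0,"tx":0,"ty":0,"tz":0.006,"spin":0},{"fingers":0,"tx":0,"ty":0,"tz":0.008,"spin":0},{"fingers":0,"tx":0,"ty":0,"tz":0.01,"spin":0},{"fingers":0,"tx":0,"ty":0,"tz":0.012,"spin":0},{"fingers":0,"tx":0,"ty":0,"tz":0.014,"spin":0},{"fingers":0,"tx":0,"ty":0,"tz":0.016,"spin":0},{"fingers":0,"tx":0,"ty":0,"tz":0.018,"spin":0},{"fingers":0,"tx":0,"ty":0,"tz":0.02,"spin":0}]'; done
python3 - <<'E'
from h import *
s=bot.state(); print(s['force'].round(1),s['ft_torque'].round(2))
E
```

```text
time_s: 35.6
eef_pos: [0.5363, 0.047, 0.0342]
tcp_rot: [0.674, 0.739, 0.0, 0.0]
force: [-3.0, -3.7, 10.9]
finger_gap: 0.0349
grasp_force: 61.7
time_s: 36.43
eef_pos: [0.5364, 0.047, 0.0324]
tcp_rot: [0.674, 0.739, 0.0, 0.0]
force: [-3.9, -4.1, 15.4]
finger_gap: 0.0347
grasp_force: 62.3
[-3.9 -4.1 15.4] [-0.94  1.11 -0.02]
```

```bash
for i in 1 2 3; do
python3 -m jog '[{"fingers":0,"tx":0,"ty":0,"tz":0.002,"spin":0},{"fingers":0,"tx":0,"ty":0,"tz":0.004,"spin":0},{"fingers":0,"tx":0,"ty":0,"tz":0.006,"spin":0},{"fingers":0,"tx":0,"ty":0,"tz":0.008,"spin":0},{"fingers":0,"tx":0,"ty":0,"tz":0.01,"spin":0},{"fingers":0,"tx":0,"ty":0,"tz":0.012,"spin":0},{"fingers":0,"tx":0,"ty":0,"tz":0.014,"spin":0},{"fingers":0,"tx":0,"ty":0,"tz":0.016,"spin":0},{"fingers":0,"tx":0,"ty":0,"tz":0.018,"spin":0},{"fingers":0,"tx":0,"ty":0,"tz":0.02,"spin":0}]'|sed -n '2p;4p'; done
python3 - <<'E'
from h import *
s=bot.state(); print(s['force'].round(1),s['ft_torque'].round(2))
E
```

```text
eef_pos: [0.5361, 0.047, 0.0299]
force: [-2.8, -3.1, 6.3]
eef_pos: [0.5361, 0.047, 0.0279]
force: [-2.7, -3.3, 5.8]
eef_pos: [0.5361, 0.047, 0.0261]
force: [-3.5, -3.6, 13.0]
[-3.5 -3.6 13. ] [-0.99  0.54 -0.05]
```

```bash
python3 -m jog '[{"fingers":0,"tx":0,"ty":0,"tz":0.002,"spin":0},{"fingers":0,"tx":0,"ty":0,"tz":0.004,"spin":0},{"fingers":0,"tx":0,"ty":0,"tz":0.006,"spin":0},{"fingers":0,"tx":0,"ty":0,"tz":0.006,"spin":0},{"fingers":0,"tx":0,"ty":0,"tz":0.006,"spin":0},{"fingers":0,"tx":0,"ty":0,"tz":0,"spin":0},{"fingers":0.5,"tx":0,"ty":0,"tz":-0.005,"spin":0},{"fingers":0.8,"tx":0,"ty":0,"tz":-0.01,"spin":0},{"fingers":0.8,"tx":0,"ty":0,"tz":-0.01,"spin":0},{"fingers":0.8,"tx":0,"ty":0,"tz":-0.01,"spin":0}]'
for i in 1 2; do python3 -m jog '[{"fingers":1,"tx":0.1,"ty":0,"tz":-0.1,"spin":0},{"fingers":1,"tx":0.1,"ty":0,"tz":-0.2,"spin":0},{"fingers":1,"tx":0.1,"ty":0,"tz":-0.3,"spin":0},{"fingers":1,"tx":0.1,"ty":0,"tz":-0.4,"spin":0},{"fingers":1,"tx":0.2,"ty":0,"tz":-0.5,"spin":0},{"fingers":1,"tx":0.3,"ty":0,"tz":-0.6,"spin":0},{"fingers":1,"tx":0.4,"ty":0,"tz":-0.7,"spin":0},{"fingers":1,"tx":0.6,"ty":0,"tz":-0.8,"spin":0},{"fingers":1,"tx":0.8,"ty":0,"tz":-0.9,"spin":0},{"fingers":1,"tx":1,"ty":0,"tz":-1,"spin":0}]' >/dev/null; done
python3 - <<'E'
from h import *
im,K,E=cam('top'); sc,_,_=cam('scene')
a=cv2.resize(im[145:215,240:350],(770,490),interpolation=cv2.INTER_CUBIC)
cv2.imwrite('pics/b7.png',np.hstack([cv2.resize(a,(400,255)),cv2.resize(sc[165:235,160:270],(400,255),interpolation=cv2.INTER_CUBIC)])[:,:,::-1])
u=up(im); H,Sa,V=cv2.split(cv2.cvtColor(u,cv2.COLOR_RGB2HSV))
m=((H<28)&(Sa>60)&(V>105)).astype(np.uint8); m[:, :150*S]=0; m[:,218*S:]=0; m[:130*S]=0; m[236*S:]=0
m=cv2.morphologyEx(m,cv2.MORPH_OPEN,np.ones((5,5)))
n,l,st,ce=cv2.connectedComponentsWithStats(m)
W=[cast((ce[i]+.5)/S-.5,K,E,.006)[0,:2] for i in range(1,n) if 150<st[i,4]<2500]
for i in range(len(W)):
  for j in range(i):
    d=W[i]-W[j]; d=d*np.sign(d[1])
    if abs(np.linalg.norm(d)-.1)<.003: print('board',((W[i]+W[j])/2).round(4),'yaw',np.degrees(np.arctan2(d[1],d[0])).round(1),np.linalg.norm(d).round(4))
go(.5342,.2878,.12,185.1)
E
```

```text
time_s: 39.77
eef_pos: [0.5359, 0.0474, 0.0267]
tcp_rot: [0.674, 0.739, 0.0, -0.0]
force: [0.2, 0.1, 0.3]
finger_gap: 0.0683
grasp_force: 0.0
t 41.5 tcp [0.5172 0.251  0.2291] phi 95.5 spin -0.996 then tx -0.20 ty 0.35 tz 1.09 F [ 0.3  0.1 -0.2] gap 0.0854 grip 0
```

View pics/b7.png

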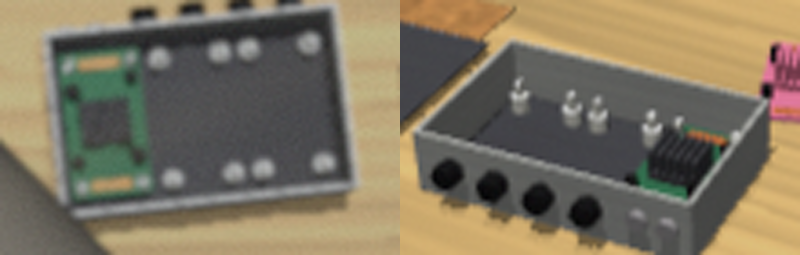

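```bash
python3 -m jog '[{"fingers":1,"tx":0,"ty":0,"tz":0,"spin":-0.075},{"fingers":1,"tx":0,"ty":0,"tz":0,"spin":-0.15},{"fingers":1,"tx":0,"ty":0,"tz":0,"spin":-0.225},{"fingers":1,"tx":0,"ty":0,"tz":0,"spin":-0.3},{"fingers":1,"tx":0,"ty":0,"tz":0,"spin":-0.375},{"fingers":1,"tx":0,"ty":0,"tz":0,"spin":-0.45},{"fingers":1,"tx":0,"ty":0,"tz":0,"spin":-0.525},{"fingers":1,"tx":0,"ty":0,"tz":0,"spin":-0.6},{"fingers":1,"tx":0,"ty":0,"tz":0,"spin":-0.675},{"fingers":1,"tx":0,"ty":0,"tz":0,"spin":-0.75}]' >/dev/null
python3 -m jog '[{"fingers":1,"tx":0,"ty":0,"tz":0,"spin":-0.07},{"fingers":1,"tx":0,"ty":0,"tz":0,"spin":-0.14},{"fingers":1,"tx":0,"ty":0,"tz":0,"spin":-0.2},{"fingers":1,"tx":0,"ty":0,"tz":0,"spin":-0.246},{"fingers":1,"tx":0,"ty":0,"tz":0,"spin":-0.246},{"fingers":1,"tx":0,"ty":0,"tz":0,"spin":-0.246},{"fingers":1,"tx":0,"ty":0,"tz":0,"spin":-0.246},{"fingers":1,"tx":0,"ty":0,"tz":0,"spin":-0.246},{"fingers":1,"tx":0,"ty":0,"tz":0,"spin":-0.246},{"fingers":1,"tx":0,"ty":0,"tz":0,"spin":-0.246}]' >/dev/null
python3 - <<'E'
from h import *
go(.5342,.2878,.12,185.1); print(bot.state()['joint_pos'].round(2))
# boards in the scene view: strips
im,K,E=cam('scene'); u=up(im); H,Sa,V=cv2.split(cv2.cvtColor(u,cv2.COLOR_RGB2HSV))
m=((H<20)&(Sa>90)&(V>110)).astype(np.uint8)
for n,c,yw in (('B',(.5358,.2878),95.1),('C',(.4312,.3132),99.5)):
  for s in (1,-1):
    w=np.array([c[0]+s*.05*np.cos(np.radians(yw)),c[1]+s*.05*np.sin(np.radians(yw)),.006]); q=proj([w],K,E)[0]; x,y=(q*S).astype(int)
    k=m[y-14:y+15,x-30:x+30]; mo=cv2.moments(k,True)
    print(n,s,q.round(1),'area',mo['m00'], (q+[(mo['m10']/max(mo['m00'],1)-30)/S,(mo['m01']/max(mo['m00'],1)-14)/S]).round(1))
E
```

```text
t 43.2 tcp [0.5177 0.2463 0.2269] phi -175.2 spin -0.003 then tx -0.20 ty 0.40 tz 1.07 F [-0.2 -0.1 -0.3] gap 0.0852 grip 0
[ 0.11  0.37 -0.83  1.8   0.31  1.1   0.83]
B 1 [334.9 247.4] area 448.0 [333.9 247.4]
B -1 [298.3 237.8] area 429.0 [297.3 237.7]
C 1 [356.7 227.4] area 398.0 [355.9 227.3]
C -1 [321.  220.3] area 102.0 [320.8 219. ]
```

```bash
python3 -m jog '[{"fingers":1,"tx":-0.1,"ty":0.1,"tz":0.1,"spin":-0.003},{"fingers":1,"tx":-0.2,"ty":0.2,"tz":0.2,"spin":-0.003},{"fingers":1,"tx":-0.2,"ty":0.3,"tz":0.3,"spin":-0.003},{"fingers":1,"tx":-0.2,"ty":0.4,"tz":0.4,"spin":-0.003},{"fingers":1,"tx":-0.2,"ty":0.4,"tz":0.5,"spin":-0.003},{"fingers":1,"tx":-0.2,"ty":0.4,"tz":0.6,"spin":-0.003},{"fingers":1,"tx":-0.2,"ty":0.4,"tz":0.7,"spin":-0.003},{"fingers":1,"tx":-0.2,"ty":0.4,"tz":0.8,"spin":-0.003},{"fingers":1,"tx":-0.2,"ty":0.4,"tz":0.9,"spin":-0.003},{"fingers":1,"tx":-0.2,"ty":0.4,"tz":1,"spin":-0.003}]' >/dev/null
python3 -m jog '[{"fingers":1,"tx":0,"ty":0,"tz":0.1,"spin":0},{"fingers":1,"tx":0,"ty":0,"tz":0.2,"spin":0},{"fingers":1,"tx":0,"ty":0,"tz":0.3,"spin":0},{"fingers":1,"tx":0,"ty":0,"tz":0.4,"spin":0},{"fingers":1,"tx":0,"ty":0,"tz":0.5,"spin":0},{"fingers":1,"tx":0,"ty":0,"tz":0.6,"spin":0},{"fingers":1,"tx":0,"ty":0,"tz":0.7,"spin":0},{"fingers":1,"tx":0,"ty":0,"tz":0.8,"spin":0},{"fingers":1,"tx":0,"ty":0,"tz":0.8,"spin":0},{"fingers":1,"tx":0,"ty":0,"tz":0.8,"spin":0}]' >/dev/null
python3 - <<'E'
from h import *
go(.5342,.2878,.0085,185.1)
E
```

```text
t 44.9 tcp [0.5339 0.2878 0.0463] phi -174.8 spin 0.001 then tx -0.00 ty -0.00 tz 0.38 F [ 0.7 -0.1  0.9] gap 0.0854 grip 0
```

```bash
python3 -m jog '[{"fingers":1,"tx":0,"ty":0,"tz":0.06,"spin":0},{"fingers":1,"tx":0,"ty":0,"tz":0.12,"spin":0},{"fingers":1,"tx":0,"ty":0,"tz":0.18,"spin":0},{"fingers":1,"tx":0,"ty":0,"tz":0.24,"spin":0},{"fingers":1,"tx":0,"ty":0,"tz":0.28,"spin":0},{"fingers":1,"tx":0,"ty":0,"tz":0.31,"spin":0},{"fingers":1,"tx":0,"ty":0,"tz":0.34,"spin":0},{"fingers":1,"tx":0,"ty":0,"tz":0.36,"spin":0},{"fingers":1,"tx":0,"ty":0,"tz":0.37,"spin":0},{"fingers":1,"tx":0,"ty":0,"tz":0.375,"spin":0}]'
python3 -m jog '[{"fingers":0.8,"tx":0,"ty":0,"tz":0,"spin":0},{"fingers":0.6,"tx":0,"ty":0,"tz":0,"spin":0},{"fingers":0.5,"tx":0,"ty":0,"tz":0,"spin":0},{"fingers":0.4,"tx":0,"ty":0,"tz":0,"spin":0},{"fingers":0.3,"tx":0,"ty":0,"tz":0,"spin":0},{"fingers":0.2,"tx":0,"ty":0,"tz":0,"spin":0},{"fingers":0.1,"tx":0,"ty":0,"tz":0,"spin":0},{"fingers":0,"tx":0,"ty":0,"tz":0,"spin":0},{"fingers":0,"tx":0,"ty":0,"tz":0,"spin":0},{"fingers":0,"tx":0,"ty":0,"tz":0,"spin":0}]' 60
python3 -m jog '[{"fingers":0,"tx":0,"ty":0,"tz":-0.04,"spin":0},{"fingers":0,"tx":0,"ty":0,"tz":-0.1,"spin":0},{"fingers":0,"tx":0,"ty":0,"tz":-0.2,"spin":0},{"fingers":0,"tx":0,"ty":0,"tz":-0.3,"spin":0},{"fingers":0,"tx":0,"ty":0,"tz":-0.4,"spin":0},{"fingers":0,"tx":0,"ty":0,"tz":-0.5,"spin":0},{"fingers":0,"tx":0,"ty":0,"tz":-0.6,"spin":0},{"fingers":0,"tx":0,"ty":0,"tz":-0.7,"spin":0},{"fingers":0,"tx":0,"ty":0,"tz":-0.85,"spin":0},{"fingers":0,"tx":0,"ty":0,"tz":-1,"spin":0}]'
python3 -m jog '[{"fingers":0,"tx":0,"ty":-0.05,"tz":-0.05,"spin":0.05},{"fingers":0,"tx":0,"ty":-0.12,"tz":-0.1,"spin":0.11},{"fingers":0,"tx":0,"ty":-0.22,"tz":-0.15,"spin":0.18},{"fingers":0,"tx":0,"ty":-0.34,"tz":-0.2,"spin":0.25},{"fingers":0,"tx":0,"ty":-0.46,"tz":-0.25,"spin":0.32},{"fingers":0,"tx":0,"ty":-0.58,"tz":-0.3,"spin":0.39},{"fingers":0,"tx":0,"ty":-0.7,"tz":-0.35,"spin":0.46},{"fingers":0,"tx":0,"ty":-0.82,"tz":-0.4,"spin":0.53},{"fingers":0,"tx":0,"ty":-0.93,"tz":-0.4,"spin":0.6},{"fingers":0,"tx":0,"ty":-1,"tz":-0.4,"spin":0.67}]' >/dev/null
python3 -c "
from h import *
go(.5424,-.0256,.15,95.3)"
```

```text
time_s: 45.75
eef_pos: [0.5343, 0.2878, 0.0093]
tcp_rot: [-0.045, 0.999, 0.0, -0.0]
force: [-0.5, -0.6, -0.0]
finger_gap: 0.0855
grasp_force: 0.0
time_s: 46.58
eef_pos: [0.5345, 0.2879, 0.0097]
tcp_rot: [-0.045, 0.999, 0.0, 0.0]
force: [-0.5, 0.5, 5.5]
finger_gap: 0.0347
grasp_force: 60.7
time_s: 47.42
eef_pos: [0.5341, 0.2877, 0.1107]
tcp_rot: [-0.045, 0.999, -0.0, -0.0]
force: [0.3, 0.1, -1.6]
finger_gap: 0.0346
grasp_force: 59.9
t 48.2 tcp [0.5437 0.1872 0.1509] phi 124.5 spin 0.324 then tx -2.12 ty -0.21 tz 0.01 F [-0.7 -0.3 -1.9] gap 0.0346 grip 60
```

```bash
python3 -m jog '[{"fingers":0,"tx":-0.05,"ty":-0.03,"tz":0,"spin":0.03},{"fingers":0,"tx":-0.12,"ty":-0.08,"tz":0,"spin":0.07},{"fingers":0,"tx":-0.2,"ty":-0.14,"tz":0,"spin":0.11},{"fingers":0,"tx":-0.29,"ty":-0.2,"tz":0,"spin":0.15},{"fingers":0,"tx":-0.38,"ty":-0.26,"tz":0,"spin":0.19},{"fingers":0,"tx":-0.47,"ty":-0.32,"tz":0,"spin":0.23},{"fingers":0,"tx":-0.56,"ty":-0.39,"tz":0,"spin":0.26},{"fingers":0,"tx":-0.66,"ty":-0.45,"tz":0,"spin":0.29},{"fingers":0,"tx":-0.75,"ty":-0.52,"tz":0,"spin":0.31},{"fingers":0,"tx":-0.82,"ty":-0.57,"tz":0,"spin":0.324}]' >/dev/null
python3 -c "
from h import *
go(.5424,-.0256,.15,95.3)"
```

```text
t 49.1 tcp [0.5433 0.0869 0.1496] phi 95.5 spin 0.003 then tx -1.12 ty -0.11 tz -0.00 F [-0.  -0.4 -2.5] gap 0.0349 grip 60
```

```bash
python3 -m jog '[{"fingers":0,"tx":-0.05,"ty":-0.01,"tz":0,"spin":0.003},{"fingers":0,"tx":-0.14,"ty":-0.02,"tz":0,"spin":0.003},{"fingers":0,"tx":-0.26,"ty":-0.03,"tz":0,"spin":0.003},{"fingers":0,"tx":-0.4,"ty":-0.04,"tz":0,"spin":0.003},{"fingers":0,"tx":-0.54,"ty":-0.05,"tz":0,"spin":0.003},{"fingers":0,"tx":-0.68,"ty":-0.06,"tz":0,"spin":0.003},{"fingers":0,"tx":-0.8,"ty":-0.08,"tz":0,"spin":0.003},{"fingers":0,"tx":-0.9,"ty":-0.09,"tz":0,"spin":0.003},{"fingers":0,"tx":-0.96,"ty":-0.1,"tz":0,"spin":0.003},{"fingers":0,"tx":-1,"ty":-0.11,"tz":0,"spin":0.003}]' >/dev/null
python3 -m jog '[{"fingers":0,"tx":-0.05,"ty":0,"tz":0.1,"spin":0},{"fingers":0,"tx":-0.1,"ty":0,"tz":0.2,"spin":0},{"fingers":0,"tx":-0.12,"ty":0,"tz":0.3,"spin":0},{"fingers":0,"tx":-0.12,"ty":0,"tz":0.4,"spin":0},{"fingers":0,"tx":-0.12,"ty":0,"tz":0.5,"spin":0},{"fingers":0,"tx":-0.12,"ty":0,"tz":0.6,"spin":0},{"fingers":0,"tx":-0.12,"ty":0,"tz":0.7,"spin":0},{"fingers":0,"tx":-0.12,"ty":0,"tz":0.8,"spin":0},{"fingers":0,"tx":-0.12,"ty":0,"tz":0.85,"spin":0},{"fingers":0,"tx":-0.12,"ty":0,"tz":0.85,"spin":0}]' >/dev/null
python3 -c "
from h import *
go(.5424,-.0256,.04,95.3)"
```

```text
t 50.8 tcp [ 0.5428 -0.024   0.063 ] phi 95.4 spin 0.002 then tx -0.02 ty -0.01 tz 0.23 F [-0.3 -1.7 -1.9] gap 0.0350 grip 60
```

```bash
python3 -m jog '[{"fingers":0,"tx":-0.015,"ty":-0.005,"tz":0,"spin":0.002},{"fingers":0,"tx":-0.015,"ty":-0.005,"tz":0.04,"spin":0.002},{"fingers":0,"tx":-0.015,"ty":-0.005,"tz":0.08,"spin":0.002},{"fingers":0,"tx":-0.015,"ty":-0.005,"tz":0.12,"spin":0.002},{"fingers":0,"tx":-0.015,"ty":-0.005,"tz":0.16,"spin":0.002},{"fingers":0,"tx":-0.015,"ty":-0.005,"tz":0.18,"spin":0.002},{"fingers":0,"tx":-0.015,"ty":-0.005,"tz":0.2,"spin":0.002},{"fingers":0,"tx":-0.015,"ty":-0.005,"tz":0.21,"spin":0.002},{"fingers":0,"tx":-0.015,"ty":-0.005,"tz":0.21,"spin":0.002},{"fingers":0,"tx":-0.015,"ty":-0.005,"tz":0.21,"spin":0.002}]'
python3 -m jog '[{"fingers":0,"tx":0,"ty":0,"tz":0.005,"spin":0},{"fingers":0,"tx":0,"ty":0,"tz":0.01,"spin":0},{"fingers":0,"tx":0,"ty":0,"tz":0.015,"spin":0},{"fingers":0,"tx":0,"ty":0,"tz":0.02,"spin":0},{"fingers":0,"tx":0,"ty":0,"tz":0.025,"spin":0},{"fingers":0,"tx":0,"ty":0,"tz":0.03,"spin":0},{"fingers":0,"tx":0,"ty":0,"tz":0.035,"spin":0},{"fingers":0,"tx":0,"ty":0,"tz":0.04,"spin":0},{"fingers":0,"tx":0,"ty":0,"tz":0.04,"spin":0},{"fingers":0,"tx":0,"ty":0,"tz":0.04,"spin":0}]'
python3 - <<'E'
from h import *
s=bot.state(); print(s['force'].round(1),s['ft_torque'].round(2))
E
```

```text
time_s: 51.58
eef_pos: [0.5431, -0.0258, 0.0434]
tcp_rot: [0.674, 0.739, 0.0, 0.0]
force: [0.3, -0.1, -1.6]
finger_gap: 0.0348
grasp_force: 60.0
time_s: 52.42
eef_pos: [0.5429, -0.0258, 0.0392]
tcp_rot: [0.674, 0.739, -0.0, -0.0]
force: [-1.4, 0.3, -0.5]
finger_gap: 0.0346
grasp_force: 60.0
[-1.4  0.3 -0.5] [-0.11  0.31  0.02]
```

```bash
python3 -m jog '[{"fingers":0,"tx":0,"ty":-0.004,"tz":0.003,"spin":0},{"fingers":0,"tx":0,"ty":-0.004,"tz":0.006,"spin":0},{"fingers":0,"tx":0,"ty":-0.004,"tz":0.01,"spin":0},{"fingers":0,"tx":0,"ty":-0.004,"tz":0.014,"spin":0},{"fingers":0,"tx":0,"ty":-0.004,"tz":0.018,"spin":0},{"fingers":0,"tx":0,"ty":-0.004,"tz":0.022,"spin":0},{"fingers":0,"tx":0,"ty":-0.004,"tz":0.026,"spin":0},{"fingers":0,"tx":0,"ty":-0.004,"tz":0.03,"spin":0},{"fingers":0,"tx":0,"ty":-0.004,"tz":0.03,"spin":0},{"fingers":0,"tx":0,"ty":-0.004,"tz":0.03,"spin":0}]'
for i in 1 2; do
python3 -m jog '[{"fingers":0,"tx":0,"ty":0,"tz":0.002,"spin":0},{"fingers":0,"tx":0,"ty":0,"tz":0.004,"spin":0},{"fingers":0,"tx":0,"ty":0,"tz":0.006,"spin":0},{"fingers":0,"tx":0,"ty":0,"tz":0.008,"spin":0},{"fingers":0,"tx":0,"ty":0,"tz":0.01,"spin":0},{"fingers":0,"tx":0,"ty":0,"tz":0.012,"spin":0},{"fingers":0,"tx":0,"ty":0,"tz":0.014,"spin":0},{"fingers":0,"tx":0,"ty":0,"tz":0.016,"spin":0},{"fingers":0,"tx":0,"ty":0,"tz":0.018,"spin":0},{"fingers":0,"tx":0,"ty":0,"tz":0.02,"spin":0}]'|sed -n '2p;4p'; done
python3 - <<'E'
from h import *
s=bot.state(); print(s['force'].round(1),s['ft_torque'].round(2))
E
```

```text
time_s: 53.25
eef_pos: [0.5426, -0.0258, 0.0363]
tcp_rot: [0.674, 0.739, -0.0, -0.0]
force: [-3.5, 0.5, 1.5]
finger_gap: 0.0349
grasp_force: 60.4
eef_pos: [0.543, -0.0258, 0.0347]
force: [-5.0, -0.0, 8.7]
eef_pos: [0.5432, -0.0257, 0.0329]
force: [-5.4, -1.2, 13.4]
[-5.4 -1.2 13.4] [-0.2   1.48  0.01]
```

```bash
python3 -m jog '[{"fingers":0,"tx":0,"ty":-0.003,"tz":0.002,"spin":0},{"fingers":0,"tx":0,"ty":-0.006,"tz":0.004,"spin":0},{"fingers":0,"tx":0,"ty":-0.006,"tz":0.006,"spin":0},{"fingers":0,"tx":0,"ty":-0.006,"tz":0.008,"spin":0},{"fingers":0,"tx":0,"ty":-0.006,"tz":0.01,"spin":0},{"fingers":0,"tx":0,"ty":-0.006,"tz":0.012,"spin":0},{"fingers":0,"tx":0,"ty":-0.006,"tz":0.014,"spin":0},{"fingers":0,"tx":0,"ty":-0.006,"tz":0.016,"spin":0},{"fingers":0,"tx":0,"ty":-0.006,"tz":0.018,"spin":0},{"fingers":0,"tx":0,"ty":-0.006,"tz":0.02,"spin":0}]'|sed -n '2p;4p'
for i in 1 2 ; do
python3 -m jog '[{"fingers":0,"tx":0,"ty":0,"tz":0.002,"spin":0},{"fingers":0,"tx":0,"ty":0,"tz":0.004,"spin":0},{"fingers":0,"tx":0,"ty":0,"tz":0.006,"spin":0},{"fingers":0,"tx":0,"ty":0,"tz":0.008,"spin":0},{"fingers":0,"tx":0,"ty":0,"tz":0.01,"spin":0},{"fingers":0,"tx":0,"ty":0,"tz":0.012,"spin":0},{"fingers":0,"tx":0,"ty":0,"tz":0.014,"spin":0},{"fingers":0,"tx":0,"ty":0,"tz":0.016,"spin":0},{"fingers":0,"tx":0,"ty":0,"tz":0.018,"spin":0},{"fingers":0,"tx":0,"ty":0,"tz":0.02,"spin":0}]'|sed -n '2p;4p'; done
python3 - <<'E'
from h import *
s=bot.state(); print(s['force'].round(1),s['ft_torque'].round(2))
E
```

```text
eef_pos: [0.5423, -0.0258, 0.0304]
force: [-2.0, 0.4, 4.2]
eef_pos: [0.5422, -0.0259, 0.0283]
force: [-0.2, -0.2, 3.4]
eef_pos: [0.5421, -0.0258, 0.0267]
force: [-4.7, 0.6, 11.9]
[-4.7  0.6 11.9] [-0.03  1.02 -0.01]
```

```bash
python3 -m jog '[{"fingers":0,"tx":0,"ty":0,"tz":0.002,"spin":0},{"fingers":0,"tx":0,"ty":0,"tz":0.004,"spin":0},{"fingers":0,"tx":0,"ty":0,"tz":0.006,"spin":0},{"fingers":0,"tx":0,"ty":0,"tz":0.007,"spin":0},{"fingers":0,"tx":0,"ty":0,"tz":0.007,"spin":0},{"fingers":0,"tx":0,"ty":0,"tz":0,"spin":0},{"fingers":0.5,"tx":0,"ty":0,"tz":-0.005,"spin":0},{"fingers":0.8,"tx":0,"ty":0,"tz":-0.01,"spin":0},{"fingers":0.8,"tx":0,"ty":0,"tz":-0.01,"spin":0},{"fingers":0.8,"tx":0,"ty":0,"tz":-0.01,"spin":0}]'
python3 -m jog '[{"fingers":1,"tx":0,"ty":0,"tz":-0.1,"spin":0},{"fingers":1,"tx":0,"ty":0,"tz":-0.2,"spin":0},{"fingers":1,"tx":0,"ty":0,"tz":-0.3,"spin":0},{"fingers":1,"tx":0,"ty":0,"tz":-0.4,"spin":0},{"fingers":1,"tx":0,"ty":0,"tz":-0.5,"spin":0},{"fingers":1,"tx":0,"ty":0,"tz":-0.6,"spin":0},{"fingers":1,"tx":0,"ty":0,"tz":-0.7,"spin":0},{"fingers":1,"tx":0,"ty":0,"tz":-0.8,"spin":0},{"fingers":1,"tx":0,"ty":0,"tz":-0.9,"spin":0},{"fingers":1,"tx":0,"ty":0,"tz":-1,"spin":0}]' >/dev/null
python3 -m jog '[{"fingers":1,"tx":0,"ty":-0.1,"tz":-0.1,"spin":0},{"fingers":1,"tx":0,"ty":-0.2,"tz":-0.2,"spin":0},{"fingers":1,"tx":0,"ty":-0.3,"tz":-0.3,"spin":0},{"fingers":1,"tx":0,"ty":-0.4,"tz":-0.4,"spin":0},{"fingers":1,"tx":0,"ty":-0.5,"tz":-0.5,"spin":0},{"fingers":1,"tx":0,"ty":-0.6,"tz":-0.6,"spin":0},{"fingers":1,"tx":0,"ty":-0.7,"tz":-0.7,"spin":0},{"fingers":1,"tx":0,"ty":-0.7,"tz":-0.8,"spin":0},{"fingers":1,"tx":0,"ty":-0.7,"tz":-0.9,"spin":0},{"fingers":1,"tx":0,"ty":-0.7,"tz":-1,"spin":0}]' >/dev/null
python3 - <<'E'
from h import *
im,K,E=cam('top'); sc,_,_=cam('scene')
cv2.imwrite('pics/b8.png',np.hstack([cv2.resize(im[145:215,240:350],(400,255),interpolation=cv2.INTER_CUBIC),cv2.resize(sc[165:235,160:270],(400,255),interpolation=cv2.INTER_CUBIC)])[:,:,::-1])
u=up(im); H,Sa,V=cv2.split(cv2.cvtColor(u,cv2.COLOR_RGB2HSV))
m=((H<28)&(Sa>60)&(V>105)).astype(np.uint8); m[:, :150*S]=0; m[:,218*S:]=0; m[:130*S]=0; m[236*S:]=0
m=cv2.morphologyEx(m,cv2.MORPH_OPEN,np.ones((5,5)))
n,l,st,ce=cv2.connectedComponentsWithStats(m)
W=[cast((ce[i]+.5)/S-.5,K,E,.006)[0,:2] for i in range(1,n) if 150<st[i,4]<2500]
for i in range(len(W)):
  for j in range(i):
    d=W[i]-W[j]; d=d*np.sign(d[1])
    if abs(np.linalg.norm(d)-.1)<.003: print('board',((W[i]+W[j])/2).round(4),'yaw',np.degrees(np.arctan2(d[1],d[0])).round(1),np.linalg.norm(d).round(4))
go(.4296,.3132,.22,189.5)
E
```

```text
time_s: 58.25
eef_pos: [0.5421, -0.0259, 0.0273]
tcp_rot: [0.674, 0.739, 0.0, -0.0]
force: [0.4, -0.7, -0.2]
finger_gap: 0.0682
grasp_force: 0.0
board [0.4311 0.3132] yaw 99.6 0.1001
t 60.0 tcp [ 0.4737 -0.0321  0.2291] phi 95.2 spin -1.047 then tx -0.14 ty 3.48 tz 0.09 F [ 0.4  0.4 -0.9] gap 0.0856 grip 0
```

View pics/b8.png

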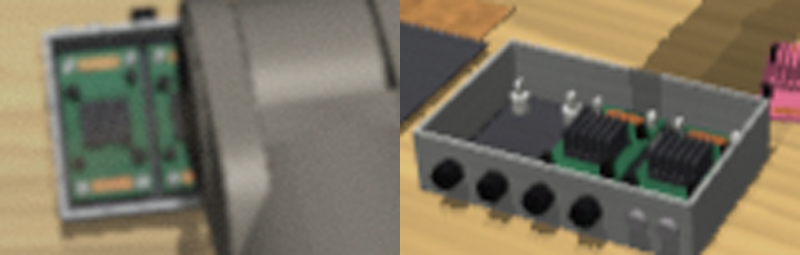

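```bash
python3 -m jog '[{"fingers":1,"tx":0.1,"ty":0,"tz":0,"spin":-0.075},{"fingers":1,"tx":0.2,"ty":0,"tz":0,"spin":-0.15},{"fingers":1,"tx":0.3,"ty":0,"tz":0,"spin":-0.225},{"fingers":1,"tx":0.4,"ty":0,"tz":0,"spin":-0.3},{"fingers":1,"tx":0.5,"ty":0,"tz":0,"spin":-0.375},{"fingers":1,"tx":0.6,"ty":0,"tz":0,"spin":-0.45},{"fingers":1,"tx":0.7,"ty":0,"tz":0,"spin":-0.525},{"fingers":1,"tx":0.8,"ty":0,"tz":0,"spin":-0.6},{"fingers":1,"tx":0.9,"ty":0,"tz":0,"spin":-0.675},{"fingers":1,"tx":1,"ty":0,"tz":0,"spin":-0.75}]' >/dev/null
python3 -m jog '[{"fingers":1,"tx":0,"ty":0.1,"tz":0,"spin":-0.07},{"fingers":1,"tx":0,"ty":0.2,"tz":0,"spin":-0.14},{"fingers":1,"tx":0,"ty":0.3,"tz":0,"spin":-0.2},{"fingers":1,"tx":0,"ty":0.4,"tz":0,"spin":-0.26},{"fingers":1,"tx":0,"ty":0.5,"tz":0,"spin":-0.29},{"fingers":1,"tx":0,"ty":0.6,"tz":0,"spin":-0.29},{"fingers":1,"tx":0,"ty":0.7,"tz":0,"spin":-0.29},{"fingers":1,"tx":0,"ty":0.8,"tz":0,"spin":-0.29},{"fingers":1,"tx":0,"ty":0.9,"tz":0,"spin":-0.29},{"fingers":1,"tx":0,"ty":1,"tz":0,"spin":-0.29}]' >/dev/null
python3 - <<'E'
from h import *
go(.4295,.3132,.12,189.6)
E
```

```text
t 61.7 tcp [0.4932 0.1638 0.2273] phi -171.2 spin -0.009 then tx 0.38 ty 1.58 tz 1.07 F [ 0.1  1.2 -0.1] gap 0.0856 grip 0
```

```bash
python3 -m jog '[{"fingers":1,"tx":0.04,"ty":0.1,"tz":0,"spin":-0.009},{"fingers":1,"tx":0.08,"ty":0.2,"tz":0,"spin":-0.009},{"fingers":1,"tx":0.12,"ty":0.3,"tz":0,"spin":-0.009},{"fingers":1,"tx":0.16,"ty":0.4,"tz":0,"spin":-0.009},{"fingers":1,"tx":0.2,"ty":0.5,"tz":0,"spin":-0.009},{"fingers":1,"tx":0.24,"ty":0.6,"tz":0,"spin":-0.009},{"fingers":1,"tx":0.28,"ty":0.7,"tz":0,"spin":-0.009},{"fingers":1,"tx":0.32,"ty":0.8,"tz":0,"spin":-0.009},{"fingers":1,"tx":0.36,"ty":0.9,"tz":0,"spin":-0.009},{"fingers":1,"tx":0.38,"ty":1,"tz":0,"spin":-0.009}]' >/dev/null
python3 -m jog '[{"fingers":1,"tx":0,"ty":0.1,"tz":0.1,"spin":0},{"fingers":1,"tx":0,"ty":0.2,"tz":0.2,"spin":0},{"fingers":1,"tx":0,"ty":0.3,"tz":0.3,"spin":0},{"fingers":1,"tx":0,"ty":0.4,"tz":0.4,"spin":0},{"fingers":1,"tx":0,"ty":0.5,"tz":0.5,"spin":0},{"fingers":1,"tx":0,"ty":0.58,"tz":0.6,"spin":0},{"fingers":1,"tx":0,"ty":0.58,"tz":0.7,"spin":0},{"fingers":1,"tx":0,"ty":0.58,"tz":0.8,"spin":0},{"fingers":1,"tx":0,"ty":0.58,"tz":0.9,"spin":0},{"fingers":1,"tx":0,"ty":0.58,"tz":1,"spin":0}]' >/dev/null
python3 - <<'E'
from h import *
go(.4295,.3132,.05,189.6)
E
```

```text
t 63.4 tcp [0.4304 0.3124 0.1264] phi -170.4 spin 0.000 then tx 0.01 ty 0.01 tz 0.76 F [ 0.1  0.9 -0.2] gap 0.0856 grip 0
```

Down to 0.0085 (tz 1.18), grip, lift.

```bash
python3 -m jog '[{"fingers":1,"tx":0.005,"ty":0.005,"tz":0.1,"spin":0},{"fingers":1,"tx":0.005,"ty":0.005,"tz":0.2,"spin":0},{"fingers":1,"tx":0.005,"ty":0.005,"tz":0.3,"spin":0},{"fingers":1,"tx":0.005,"ty":0.005,"tz":0.4,"spin":0},{"fingers":1,"tx":0.005,"ty":0.005,"tz":0.5,"spin":0},{"fingers":1,"tx":0.005,"ty":0.005,"tz":0.6,"spin":0},{"fingers":1,"tx":0.005,"ty":0.005,"tz":0.7,"spin":0},{"fingers":1,"tx":0.005,"ty":0.005,"tz":0.8,"spin":0},{"fingers":1,"tx":0.005,"ty":0.005,"tz":0.85,"spin":0},{"fingers":1,"tx":0.005,"ty":0.005,"tz":0.85,"spin":0}]'
python3 -m jog '[{"fingers":1,"tx":0,"ty":0,"tz":0.06,"spin":0},{"fingers":1,"tx":0,"ty":0,"tz":0.12,"spin":0},{"fingers":1,"tx":0,"ty":0,"tz":0.18,"spin":0},{"fingers":1,"tx":0,"ty":0,"tz":0.22,"spin":0},{"fingers":1,"tx":0,"ty":0,"tz":0.25,"spin":0},{"fingers":1,"tx":0,"ty":0,"tz":0.28,"spin":0},{"fingers":1,"tx":0,"ty":0,"tz":0.3,"spin":0},{"fingers":1,"tx":0,"ty":0,"tz":0.32,"spin":0},{"fingers":1,"tx":0,"ty":0,"tz":0.325,"spin":0},{"fingers":1,"tx":0,"ty":0,"tz":0.325,"spin":0}]'
python3 -m jog '[{"fingers":0.8,"tx":0,"ty":0,"tz":0,"spin":0},{"fingers":0.6,"tx":0,"ty":0,"tz":0,"spin":0},{"fingers":0.5,"tx":0,"ty":0,"tz":0,"spin":0},{"fingers":0.4,"tx":0,"ty":0,"tz":0,"spin":0},{"fingers":0.3,"tx":0,"ty":0,"tz":0,"spin":0},{"fingers":0.2,"tx":0,"ty":0,"tz":0,"spin":0},{"fingers":0.1,"tx":0,"ty":0,"tz":0,"spin":0},{"fingers":0,"tx":0,"ty":0,"tz":0,"spin":0},{"fingers":0,"tx":0,"ty":0,"tz":0,"spin":0},{"fingers":0,"tx":0,"ty":0,"tz":0,"spin":0}]' 60
python3 -m jog '[{"fingers":0,"tx":0,"ty":0,"tz":-0.04,"spin":0},{"fingers":0,"tx":0,"ty":0,"tz":-0.1,"spin":0},{"fingers":0,"tx":0,"ty":0,"tz":-0.2,"spin":0},{"fingers":0,"tx":0,"ty":0,"tz":-0.3,"spin":0},{"fingers":0,"tx":0,"ty":0,"tz":-0.4,"spin":0},{"fingers":0,"tx":0,"ty":0,"tz":-0.5,"spin":0},{"fingers":0,"tx":0,"ty":0,"tz":-0.6,"spin":0},{"fingers":0,"tx":0,"ty":0,"tz":-0.7,"spin":0},{"fingers":0,"tx":0,"ty":0,"tz":-0.85,"spin":0},{"fingers":0,"tx":0,"ty":0,"tz":-1,"spin":0}]'
python3 -c "
from h import *
go(.549,-.0993,.15,95.3)"
```

```text
time_s: 64.18
eef_pos: [0.4291, 0.313, 0.0411]
tcp_rot: [-0.084, 0.996, -0.0, -0.001]
force: [-0.2, -0.4, 0.2]
finger_gap: 0.0857
grasp_force: 0.0
time_s: 65.02
eef_pos: [0.4297, 0.3134, 0.0098]
tcp_rot: [-0.084, 0.996, 0.0, -0.0]
force: [-0.3, -0.5, 0.6]
finger_gap: 0.0855
grasp_force: 0.0
time_s: 65.85
eef_pos: [0.4298, 0.3134, 0.0102]
tcp_rot: [-0.084, 0.996, -0.0, 0.0]
force: [0.2, -1.6, 6.8]
finger_gap: 0.0348
grasp_force: 60.5
time_s: 66.68
eef_pos: [0.4294, 0.3133, 0.1109]
tcp_rot: [-0.084, 0.996, -0.0, -0.0]
force: [0.9, -0.1, -2.3]
finger_gap: 0.0346
grasp_force: 60.0
t 66.7 tcp [0.4294 0.3133 0.1109] phi -170.3 spin 1.049 then tx -4.22 ty 0.81 tz -0.39 F [ 0.9 -0.1 -2.3] gap 0.0346 grip 60
```

```bash
python3 -m jog '[{"fingers":0,"tx":-0.01,"ty":-0.05,"tz":-0.05,"spin":0.05},{"fingers":0,"tx":-0.03,"ty":-0.12,"tz":-0.1,"spin":0.11},{"fingers":0,"tx":-0.06,"ty":-0.22,"tz":-0.15,"spin":0.18},{"fingers":0,"tx":-0.1,"ty":-0.34,"tz":-0.2,"spin":0.25},{"fingers":0,"tx":-0.14,"ty":-0.46,"tz":-0.25,"spin":0.32},{"fingers":0,"tx":-0.18,"ty":-0.58,"tz":-0.3,"spin":0.39},{"fingers":0,"tx":-0.22,"ty":-0.7,"tz":-0.35,"spin":0.46},{"fingers":0,"tx":-0.26,"ty":-0.82,"tz":-0.4,"spin":0.53},{"fingers":0,"tx":-0.29,"ty":-0.93,"tz":-0.4,"spin":0.6},{"fingers":0,"tx":-0.3,"ty":-1,"tz":-0.4,"spin":0.67}]' >/dev/null
python3 -m jog '[{"fingers":0,"tx":-0.05,"ty":-0.03,"tz":0,"spin":0.04},{"fingers":0,"tx":-0.12,"ty":-0.06,"tz":0,"spin":0.08},{"fingers":0,"tx":-0.22,"ty":-0.09,"tz":0,"spin":0.12},{"fingers":0,"tx":-0.34,"ty":-0.13,"tz":0,"spin":0.16},{"fingers":0,"tx":-0.46,"ty":-0.17,"tz":0,"spin":0.2},{"fingers":0,"tx":-0.58,"ty":-0.21,"tz":0,"spin":0.25},{"fingers":0,"tx":-0.7,"ty":-0.25,"tz":0,"spin":0.3},{"fingers":0,"tx":-0.82,"ty":-0.28,"tz":0,"spin":0.34},{"fingers":0,"tx":-0.92,"ty":-0.3,"tz":0,"spin":0.37},{"fingers":0,"tx":-1,"ty":-0.3,"tz":0,"spin":0.38}]' >/dev/null
python3 -c "
from h import *
go(.549,-.0993,.15,95.3)"
```

```text
t 68.3 tcp [0.5165 0.1226 0.1503] phi 95.0 spin -0.004 then tx -2.24 ty 0.12 tz 0.00 F [ 0.1  0.4 -1.6] gap 0.0349 grip 60
```

```bash
for i in 1 2; do python3 -m jog '[{"fingers":0,"tx":-0.05,"ty":0.01,"tz":0,"spin":-0.002},{"fingers":0,"tx":-0.14,"ty":0.02,"tz":0,"spin":-0.002},{"fingers":0,"tx":-0.26,"ty":0.03,"tz":0,"spin":-0.002},{"fingers":0,"tx":-0.4,"ty":0.04,"tz":0,"spin":-0.002},{"fingers":0,"tx":-0.54,"ty":0.05,"tz":0,"spin":-0.002},{"fingers":0,"tx":-0.68,"ty":0.06,"tz":0,"spin":-0.002},{"fingers":0,"tx":-0.8,"ty":0.06,"tz":0,"spin":-0.002},{"fingers":0,"tx":-0.9,"ty":0.06,"tz":0,"spin":-0.002},{"fingers":0,"tx":-0.96,"ty":0.06,"tz":0,"spin":-0.002},{"fingers":0,"tx":-1,"ty":0.06,"tz":0,"spin":-0.002}]' >/dev/null; done
python3 -m jog '[{"fingers":0,"tx":-0.05,"ty":0,"tz":0.1,"spin":0},{"fingers":0,"tx":-0.1,"ty":0,"tz":0.2,"spin":0},{"fingers":0,"tx":-0.15,"ty":0,"tz":0.3,"spin":0},{"fingers":0,"tx":-0.2,"ty":0,"tz":0.4,"spin":0},{"fingers":0,"tx":-0.24,"ty":0,"tz":0.5,"spin":0},{"fingers":0,"tx":-0.24,"ty":0,"tz":0.6,"spin":0},{"fingers":0,"tx":-0.24,"ty":0,"tz":0.7,"spin":0},{"fingers":0,"tx":-0.24,"ty":0,"tz":0.8,"spin":0},{"fingers":0,"tx":-0.24,"ty":0,"tz":0.8,"spin":0},{"fingers":0,"tx":-0.24,"ty":0,"tz":0.8,"spin":0}]' >/dev/null
python3 -c "
from h import *
go(.549,-.0993,.042,95.3)"
```

```text
t 70.8 tcp [ 0.5485 -0.0981  0.0692] phi 95.5 spin 0.003 then tx -0.01 ty 0.00 tz 0.27 F [-0.5 -0.8 -0.7] gap 0.0348 grip 60
```

```bash
python3 -m jog '[{"fingers":0,"tx":-0.013,"ty":0,"tz":0.03,"spin":0.002},{"fingers":0,"tx":-0.013,"ty":0,"tz":0.08,"spin":0.002},{"fingers":0,"tx":-0.013,"ty":0,"tz":0.13,"spin":0.002},{"fingers":0,"tx":-0.013,"ty":0,"tz":0.17,"spin":0.002},{"fingers":0,"tx":-0.013,"ty":0,"tz":0.2,"spin":0.002},{"fingers":0,"tx":-0.013,"ty":0,"tz":0.23,"spin":0.002},{"fingers":0,"tx":-0.013,"ty":0,"tz":0.25,"spin":0.002},{"fingers":0,"tx":-0.013,"ty":0,"tz":0.265,"spin":0.002},{"fingers":0,"tx":-0.013,"ty":0,"tz":0.265,"spin":0.002},{"fingers":0,"tx":-0.013,"ty":0,"tz":0.265,"spin":0.002}]'
python3 -m jog '[{"fingers":0,"tx":0,"ty":0,"tz":0.005,"spin":0},{"fingers":0,"tx":0,"ty":0,"tz":0.01,"spin":0},{"fingers":0,"tx":0,"ty":0,"tz":0.015,"spin":0},{"fingers":0,"tx":0,"ty":0,"tz":0.02,"spin":0},{"fingers":0,"tx":0,"ty":0,"tz":0.025,"spin":0},{"fingers":0,"tx":0,"ty":0,"tz":0.03,"spin":0},{"fingers":0,"tx":0,"ty":0,"tz":0.035,"spin":0},{"fingers":0,"tx":0,"ty":0,"tz":0.035,"spin":0},{"fingers":0,"tx":0,"ty":0,"tz":0.035,"spin":0},{"fingers":0,"tx":0,"ty":0,"tz":0.035,"spin":0}]'
python3 - <<'E'
from h import *
s=bot.state(); print(s['force'].round(1),s['ft_torque'].round(2))
E
```

```text
time_s: 71.68
eef_pos: [0.5489, -0.0997, 0.0433]
tcp_rot: [0.673, 0.739, 0.0, -0.0]
force: [-0.7, 0.0, -1.8]
finger_gap: 0.0348
grasp_force: 60.1
time_s: 72.52
eef_pos: [0.5489, -0.0997, 0.0398]
tcp_rot: [0.673, 0.739, 0.0, -0.0]
force: [0.1, 0.2, -1.1]
finger_gap: 0.0345
grasp_force: 60.1
[ 0.1  0.2 -1.1] [0.02 0.   0.  ]
```

```bash
python3 -m jog '[{"fingers":0,"tx":0,"ty":-0.002,"tz":0.003,"spin":0},{"fingers":0,"tx":0,"ty":-0.002,"tz":0.006,"spin":0},{"fingers":0,"tx":0,"ty":-0.002,"tz":0.01,"spin":0},{"fingers":0,"tx":0,"ty":-0.002,"tz":0.014,"spin":0},{"fingers":0,"tx":0,"ty":-0.002,"tz":0.018,"spin":0},{"fingers":0,"tx":0,"ty":-0.002,"tz":0.022,"spin":0},{"fingers":0,"tx":0,"ty":-0.002,"tz":0.026,"spin":0},{"fingers":0,"tx":0,"ty":-0.002,"tz":0.03,"spin":0},{"fingers":0,"tx":0,"ty":-0.002,"tz":0.03,"spin":0},{"fingers":0,"tx":0,"ty":-0.002,"tz":0.03,"spin":0}]'
for i in 1 2; do
python3 -m jog '[{"fingers":0,"tx":0,"ty":0,"tz":0.002,"spin":0},{"fingers":0,"tx":0,"ty":0,"tz":0.004,"spin":0},{"fingers":0,"tx":0,"ty":0,"tz":0.006,"spin":0},{"fingers":0,"tx":0,"ty":0,"tz":0.008,"spin":0},{"fingers":0,"tx":0,"ty":0,"tz":0.01,"spin":0},{"fingers":0,"tx":0,"ty":0,"tz":0.012,"spin":0},{"fingers":0,"tx":0,"ty":0,"tz":0.014,"spin":0},{"fingers":0,"tx":0,"ty":0,"tz":0.016,"spin":0},{"fingers":0,"tx":0,"ty":0,"tz":0.018,"spin":0},{"fingers":0,"tx":0,"ty":0,"tz":0.02,"spin":0}]'|sed -n '2p;4p'; done
python3 - <<'E'
from h import *
s=bot.state(); print(s['force'].round(1),s['ft_torque'].round(2))
E
```

```text
time_s: 73.35
eef_pos: [0.5488, -0.0998, 0.0369]
tcp_rot: [0.673, 0.739, 0.0, 0.0]
force: [-1.4, -0.8, 2.5]
finger_gap: 0.0346
grasp_force: 60.8
eef_pos: [0.549, -0.0998, 0.0352]
force: [-2.2, 0.3, 8.6]
eef_pos: [0.5492, -0.0998, 0.0334]
force: [-2.5, -1.0, 13.2]
[-2.5 -1.  13.2] [-0.03  0.77 -0.03]
```

```bash
for i in 1 2 3; do
python3 -m jog '[{"fingers":0,"tx":0,"ty":-0.001,"tz":0.002,"spin":0},{"fingers":0,"tx":0,"ty":-0.001,"tz":0.004,"spin":0},{"fingers":0,"tx":0,"ty":-0.001,"tz":0.006,"spin":0},{"fingers":0,"tx":0,"ty":-0.001,"tz":0.008,"spin":0},{"fingers":0,"tx":0,"ty":-0.001,"tz":0.01,"spin":0},{"fingers":0,"tx":0,"ty":-0.001,"tz":0.012,"spin":0},{"fingers":0,"tx":0,"ty":-0.001,"tz":0.014,"spin":0},{"fingers":0,"tx":0,"ty":-0.001,"tz":0.016,"spin":0},{"fingers":0,"tx":0,"ty":-0.001,"tz":0.018,"spin":0},{"fingers":0,"tx":0,"ty":-0.001,"tz":0.02,"spin":0}]'|sed -n '2p;4p'; done
```

```text
eef_pos: [0.5487, -0.0998, 0.0308]
force: [-1.0, 0.8, 3.0]
eef_pos: [0.5486, -0.0998, 0.0288]
force: [0.2, -0.7, 3.5]
eef_pos: [0.5484, -0.0998, 0.0271]
force: [-3.9, 0.2, 10.6]
```

```bash
python3 -m jog '[{"fingers":0,"tx":0,"ty":0,"tz":0.003,"spin":0},{"fingers":0,"tx":0,"ty":0,"tz":0.005,"spin":0},{"fingers":0,"tx":0,"ty":0,"tz":0.008,"spin":0},{"fingers":0,"tx":0,"ty":0,"tz":0.008,"spin":0},{"fingers":0,"tx":0,"ty":0,"tz":0.008,"spin":0},{"fingers":0,"tx":0,"ty":0,"tz":0,"spin":0},{"fingers":0.5,"tx":0,"ty":0,"tz":-0.005,"spin":0},{"fingers":0.8,"tx":0,"ty":0,"tz":-0.01,"spin":0},{"fingers":0.8,"tx":0,"ty":0,"tz":-0.01,"spin":0},{"fingers":0.8,"tx":0,"ty":0,"tz":-0.01,"spin":0}]'|sed -n '2p;4p'
python3 -m jog '[{"fingers":0.9,"tx":0,"ty":0,"tz":-0.1,"spin":0},{"fingers":0.9,"tx":0,"ty":0,"tz":-0.2,"spin":0},{"fingers":0.9,"tx":0,"ty":0,"tz":-0.3,"spin":0},{"fingers":0.9,"tx":0,"ty":0,"tz":-0.4,"spin":0},{"fingers":0.9,"tx":0,"ty":0,"tz":-0.5,"spin":0},{"fingers":1,"tx":0,"ty":0,"tz":-0.6,"spin":0},{"fingers":1,"tx":0,"ty":0,"tz":-0.7,"spin":0},{"fingers":1,"tx":0,"ty":0,"tz":-0.8,"spin":0},{"fingers":1,"tx":0,"ty":0,"tz":-0.9,"spin":0},{"fingers":1,"tx":0,"ty":0,"tz":-1,"spin":0}]' >/dev/null
for i in 1 2; do python3 -m jog '[{"fingers":1,"tx":-0.1,"ty":-0.02,"tz":0,"spin":0},{"fingers":1,"tx":-0.2,"ty":-0.04,"tz":0,"spin":0},{"fingers":1,"tx":-0.3,"ty":-0.06,"tz":0,"spin":0},{"fingers":1,"tx":-0.4,"ty":-0.08,"tz":0,"spin":0},{"fingers":1,"tx":-0.5,"ty":-0.1,"tz":0,"spin":0},{"fingers":1,"tx":-0.6,"ty":-0.12,"tz":0,"spin":0},{"fingers":1,"tx":-0.7,"ty":-0.14,"tz":0,"spin":0},{"fingers":1,"tx":-0.8,"ty":-0.16,"tz":0,"spin":0},{"fingers":1,"tx":-0.9,"ty":-0.18,"tz":0,"spin":0},{"fingers":1,"tx":-1,"ty":-0.2,"tz":0,"spin":0}]' >/dev/null; done
python3 - <<'E'
from h import *
im,K,E=cam('top'); sc,_,_=cam('scene')
cv2.imwrite('pics/b9.png',np.hstack([cv2.resize(im[145:215,240:350],(400,255),interpolation=cv2.INTER_CUBIC),cv2.resize(sc[165:235,160:270],(400,255),interpolation=cv2.INTER_CUBIC)])[:,:,::-1])
go(.519,-.3258,.0255,95.1)
E
```

```text
eef_pos: [0.5485, -0.0998, 0.0278]
force: [-0.8, 1.1, 0.7]
t 81.0 tcp [ 0.5266 -0.3048  0.1277] phi 95.2 spin 0.001 then tx -0.20 ty -0.09 tz 1.02 F [ 0.  -0.3 -0.4] gap 0.0856 grip 0
```

View pics/b9.png

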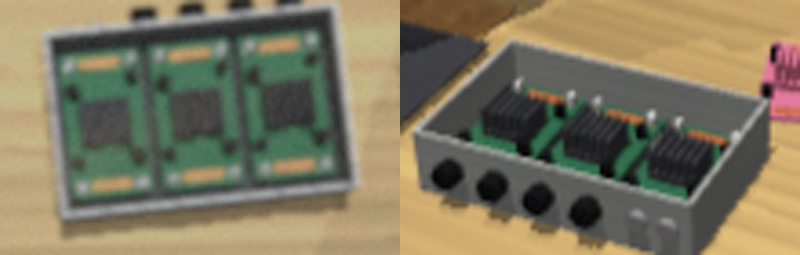

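```bash
python3 -m jog '[{"fingers":1,"tx":-0.1,"ty":-0.05,"tz":0.05,"spin":0.001},{"fingers":1,"tx":-0.2,"ty":-0.085,"tz":0.1,"spin":0.001},{"fingers":1,"tx":-0.21,"ty":-0.085,"tz":0.2,"spin":0.001},{"fingers":1,"tx":-0.21,"ty":-0.085,"tz":0.3,"spin":0.001},{"fingers":1,"tx":-0.21,"ty":-0.085,"tz":0.4,"spin":0.001},{"fingers":1,"tx":-0.21,"ty":-0.085,"tz":0.5,"spin":0.001},{"fingers":1,"tx":-0.21,"ty":-0.085,"tz":0.6,"spin":0.001},{"fingers":1,"tx":-0.21,"ty":-0.085,"tz":0.7,"spin":0.001},{"fingers":1,"tx":-0.21,"ty":-0.085,"tz":0.8,"spin":0.001},{"fingers":1,"tx":-0.21,"ty":-0.085,"tz":0.9,"spin":0.001}]'
python3 -m jog '[{"fingers":1,"tx":0,"ty":0,"tz":0.05,"spin":0},{"fingers":1,"tx":0,"ty":0,"tz":0.1,"spin":0},{"fingers":1,"tx":0,"ty":0,"tz":0.115,"spin":0},{"fingers":0.7,"tx":0,"ty":0,"tz":0.115,"spin":0},{"fingers":0.5,"tx":0,"ty":0,"tz":0.115,"spin":0},{"fingers":0.3,"tx":0,"ty":0,"tz":0.115,"spin":0},{"fingers":0.1,"tx":0,"ty":0,"tz":0.115,"spin":0},{"fingers":0,"tx":0,"ty":0,"tz":0.115,"spin":0},{"fingers":0,"tx":0,"ty":0,"tz":0.115,"spin":0},{"fingers":0,"tx":0,"ty":0,"tz":0.115,"spin":0}]' 80
python3 -m jog '[{"fingers":0,"tx":0,"ty":0,"tz":0,"spin":0},{"fingers":0,"tx":0,"ty":0,"tz":0,"spin":0},{"fingers":0,"tx":0,"ty":0,"tz":0,"spin":0},{"fingers":0,"tx":0,"ty":0,"tz":0,"spin":0},{"fingers":0,"tx":0,"ty":0,"tz":0,"spin":0},{"fingers":0,"tx":0,"ty":0,"tz":0,"spin":0},{"fingers":0,"tx":0,"ty":0,"tz":0,"spin":0},{"fingers":0,"tx":0,"ty":0,"tz":0,"spin":0},{"fingers":0,"tx":0,"ty":0,"tz":0,"spin":0},{"fingers":0,"tx":0,"ty":0,"tz":0,"spin":0}]' 80
```

```text
time_s: 81.78
eef_pos: [0.5207, -0.3242, 0.0367]
tcp_rot: [0.674, 0.739, 0.0, -0.0]
force: [0.0, 0.5, -0.1]
finger_gap: 0.0853
grasp_force: 0.0
time_s: 82.62
eef_pos: [0.5211, -0.3243, 0.0268]
tcp_rot: [0.674, 0.739, 0.0, 0.0]
force: [0.4, 2.5, 5.0]
finger_gap: 0.0146
grasp_force: 78.2
time_s: 83.45
eef_pos: [0.5211, -0.3243, 0.0268]
tcp_rot: [0.674, 0.739, 0.0, 0.0]
force: [0.0, 1.6, 5.4]
finger_gap: 0.0142
grasp_force: 78.2
```

Run:
```python
from h import *
im,K,E=cam('scene')
a=np.radians(5.2); ex=np.array([np.cos(a),np.sin(a)]); ey=np.array([-np.sin(a),np.cos(a)])
u=up(im); H,Sa,V=cv2.split(cv2.cvtColor(u,cv2.COLOR_RGB2HSV)); m=((H<20)&(Sa>90)&(V>100)).astype(np.uint8)
for k in (-1,0,1):
    w=np.array([.542,-.0258])+k*.074*ey-.05*ex; q=proj([[*w,.023]],K,E)[0]; x,y=(q*S).astype(int)
    kk=m[y-16:y+17,x-32:x+32]; mo=cv2.moments(kk,True); p=np.array([x-32+mo['m10']/mo['m00']+.5,y-16+mo['m01']/mo['m00']+.5])/S-.5
    d=cast(p,K,E,.023)[0,:2]-w; print('scene bias at bay',k,mo['m00'],'x %.1f y %.1f mm'%(d@ex*1e3,d@ey*1e3))
o=cv2.imread('pics/sc3.png')[:,:,::-1]; u=up(o); H,Sa,V=cv2.split(cv2.cvtColor(u,cv2.COLOR_RGB2HSV))
m=((V<100)&(Sa<70)).astype(np.uint8); b=np.zeros_like(m); b[155*S:208*S,90*S:188*S]=1
m=cv2.morphologyEx(m*b,cv2.MORPH_CLOSE,np.ones((15,15)))
c=max(cv2.findContours(m,0,1)[0],key=cv2.contourArea); h=cv2.convexHull(c)
for e in (10,20,30):
    q=cv2.approxPolyDP(h,e,True)[:,0]; print(len(q),((q+.5)/S-.5).round(1).tolist())
    if len(q)==4:
        w=cast((q+.5)/S-.5,K,E,.014)[:,:2]; print(w.round(4).tolist(),'centre',w.mean(0).round(4),np.linalg.norm(w-np.roll(w,1,0),axis=1).round(3)); break
```

```text
scene bias at bay -1 329.0 x -1.6 y -4.2 mm
scene bias at bay 0 342.0 x -1.1 y -3.1 mm
scene bias at bay 1 354.0 x -0.3 y -2.7 mm
6 [[95.6, 182.6], [124.4, 162.4], [167.6, 172.1], [187.4, 179.6], [187.4, 205.4], [165.1, 207.4]]
5 [[95.6, 182.6], [124.4, 162.4], [187.4, 179.6], [187.4, 205.4], [165.1, 207.4]]
4 [[95.6, 182.6], [124.4, 162.4], [187.4, 179.6], [187.4, 205.4]]
[[0.602, -0.4367], [0.4601, -0.4462], [0.4497, -0.1894], [0.5666, -0.1053]] centre [ 0.5196 -0.2944] [0.333 0.142 0.257 0.144]
```

Run:
```python
from h import *
d=np.load('open.npz'); im,K,E=d['im'],d['K'],d['E']; u=up(im); R=cv2.GaussianBlur(u,(0,0),2)[:,:,0].astype(float)
a=np.radians(5.1); ey=np.array([-np.sin(a),np.cos(a)])
def edge(rows,c0,c1,z,thr,ref,sign):
    P=[]
    for r in rows:
        g=R[r,c0:c1]; k=np.where((g[:-1]>thr)&(g[1:]<=thr))[0] if sign>0 else np.where((g[:-1]<=thr)&(g[1:]>thr))[0]
        if len(k): k=k[0] if sign>0 else k[-1]; P.append(((c0+k+.5+.5)/S-.5,(r+.5)/S-.5))
    w=cast(P,K,E,z)[:,:2]; s=(w-ref)@ey; print(len(P),'median mm',(np.median(s)*1e3).round(1),'sd',(s.std()*1e3).round(2))
row=lambda v:int((125+v/2.7)*S); col=lambda v:int((150+v/2.7)*S)
edge(range(row(90),row(205)),col(555),col(640),.159,110,np.array([.5184,-.3275]),1)
# start picture: cover's +y and -y edges against the chassis centre
im=cv2.imread('pics/top0.png')[:,:,::-1]; R=cv2.GaussianBlur(up(im),(0,0),2)[:,:,0].astype(float)
edge(range(row(95),row(200)),col(255),col(320),.060,110,np.array([.542,-.0258]),1)
edge(range(row(75),row(180)),col(470),col(540),.060,110,np.array([.542,-.0258]),-1)
```

```text
79 median mm 123.1 sd 9.08
156 median mm 119.4 sd 0.74
155 median mm -116.9 sd 0.36
```

```bash
python3 -m jog '[{"fingers":0,"tx":0,"ty":0,"tz":-0.04,"spin":0},{"fingers":0,"tx":0,"ty":0,"tz":-0.08,"spin":0},{"fingers":0,"tx":0,"ty":0,"tz":-0.14,"spin":0},{"fingers":0,"tx":0,"ty":0,"tz":-0.24,"spin":0},{"fingers":0,"tx":0,"ty":0,"tz":-0.36,"spin":0},{"fingers":0,"tx":0,"ty":0,"tz":-0.5,"spin":0},{"fingers":0,"tx":0,"ty":0,"tz":-0.65,"spin":0},{"fingers":0,"tx":0,"ty":0,"tz":-0.8,"spin":0},{"fingers":0,"tx":0,"ty":0,"tz":-0.9,"spin":0},{"fingers":0,"tx":0,"ty":0,"tz":-1,"spin":0}]'
python3 -m jog '[{"fingers":0,"tx":0.05,"ty":0,"tz":-0.04,"spin":0},{"fingers":0,"tx":0.13,"ty":0.01,"tz":-0.08,"spin":0},{"fingers":0,"tx":0.23,"ty":0.03,"tz":-0.12,"spin":0},{"fingers":0,"tx":0.34,"ty":0.05,"tz":-0.16,"spin":0},{"fingers":0,"tx":0.46,"ty":0.07,"tz":-0.2,"spin":0},{"fingers":0,"tx":0.58,"ty":0.09,"tz":-0.24,"spin":0},{"fingers":0,"tx":0.7,"ty":0.11,"tz":-0.28,"spin":0},{"fingers":0,"tx":0.82,"ty":0.13,"tz":-0.3,"spin":0},{"fingers":0,"tx":0.92,"ty":0.15,"tz":-0.3,"spin":0},{"fingers":0,"tx":0.98,"ty":0.16,"tz":-0.3,"spin":0}]' >/dev/null
python3 -m jog '[{"fingers":0,"tx":0.05,"ty":0,"tz":0,"spin":0},{"fingers":0,"tx":0.13,"ty":0.01,"tz":0,"spin":0},{"fingers":0,"tx":0.23,"ty":0.03,"tz":0,"spin":0},{"fingers":0,"tx":0.34,"ty":0.05,"tz":0,"spin":0},{"fingers":0,"tx":0.46,"ty":0.07,"tz":0,"spin":0},{"fingers":0,"tx":0.58,"ty":0.09,"tz":0,"spin":0},{"fingers":0,"tx":0.7,"ty":0.11,"tz":0,"spin":0},{"fingers":0,"tx":0.82,"ty":0.13,"tz":0,"spin":0},{"fingers":0,"tx":0.92,"ty":0.15,"tz":0,"spin":0},{"fingers":0,"tx":0.98,"ty":0.16,"tz":0,"spin":0}]' 
python3 -c "
from h import *
go(.5422,-.0285,.09,95.25)"
```

```text
time_s: 84.33
eef_pos: [0.5209, -0.3245, 0.128]
tcp_rot: [0.674, 0.739, 0.0, 0.001]
force: [-0.5, 0.3, -3.6]
finger_gap: 0.0145
grasp_force: 78.3
time_s: 86.0
eef_pos: [0.5349, -0.1244, 0.1564]
tcp_rot: [0.674, 0.739, 0.0, -0.0]
force: [-0.6, 0.1, -3.3]
finger_gap: 0.0143
grasp_force: 78.3
t 86.0 tcp [ 0.5349 -0.1244  0.1564] phi 95.3 spin 0.001 then tx 0.95 ty 0.16 tz 0.66 F [-0.6  0.1 -3.3] gap 0.0143 grip 78
```

```bash
python3 -m jog '[{"fingers":0,"tx":0.05,"ty":0,"tz":0,"spin":0.001},{"fingers":0,"tx":0.13,"ty":0.01,"tz":0,"spin":0.001},{"fingers":0,"tx":0.23,"ty":0.03,"tz":0,"spin":0.001},{"fingers":0,"tx":0.34,"ty":0.05,"tz":0,"spin":0.001},{"fingers":0,"tx":0.46,"ty":0.07,"tz":0,"spin":0.001},{"fingers":0,"tx":0.58,"ty":0.09,"tz":0,"spin":0.001},{"fingers":0,"tx":0.7,"ty":0.11,"tz":0,"spin":0.001},{"fingers":0,"tx":0.82,"ty":0.13,"tz":0,"spin":0.001},{"fingers":0,"tx":0.9,"ty":0.15,"tz":0,"spin":0.001},{"fingers":0,"tx":0.94,"ty":0.16,"tz":0,"spin":0.001}]' >/dev/null
python3 -m jog '[{"fingers":0,"tx":0,"ty":0,"tz":0.08,"spin":0},{"fingers":0,"tx":0,"ty":0,"tz":0.16,"spin":0},{"fingers":0,"tx":0,"ty":0,"tz":0.25,"spin":0},{"fingers":0,"tx":0,"ty":0,"tz":0.34,"spin":0},{"fingers":0,"tx":0,"ty":0,"tz":0.43,"spin":0},{"fingers":0,"tx":0,"ty":0,"tz":0.5,"spin":0},{"fingers":0,"tx":0,"ty":0,"tz":0.56,"spin":0},{"fingers":0,"tx":0,"ty":0,"tz":0.6,"spin":0},{"fingers":0,"tx":0,"ty":0,"tz":0.64,"spin":0},{"fingers":0,"tx":0,"ty":0,"tz":0.66,"spin":0}]'
python3 - <<'E'
from h import *
go(.5422,-.0285,.0728,95.25)
im,K,E=cam('top'); sc,_,_=cam('scene')
cv2.imwrite('pics/c10.png',np.hstack([cv2.resize(im[145:215,240:350],(400,255),interpolation=cv2.INTER_CUBIC),cv2.resize(sc[155:235,155:275],(400,266),interpolation=cv2.INTER_CUBIC)[:255]])[:,:,::-1])
E
```

```text
time_s: 87.67
eef_pos: [0.5419, -0.0312, 0.0899]
tcp_rot: [0.675, 0.738, -0.0, -0.0]
force: [-0.4, 0.4, -3.7]
finger_gap: 0.0145
grasp_force: 78.2
t 87.7 tcp [ 0.5419 -0.0312  0.0899] phi 95.2 spin -0.001 then tx 0.03 ty 0.01 tz 0.17 F [-0.4  0.4 -3.7] gap 0.0145 grip 78
```

View pics/c10.png

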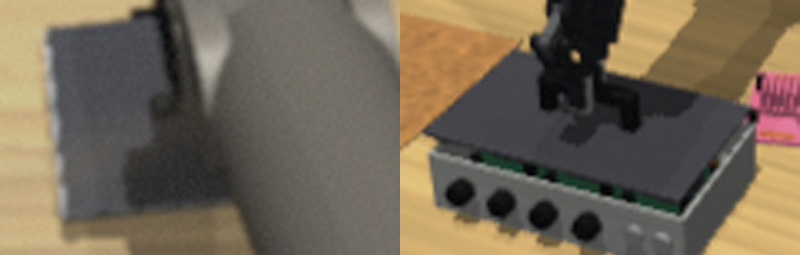

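```bash
python3 -m jog '[{"fingers":0,"tx":0.015,"ty":0,"tz":0,"spin":0},{"fingers":0,"tx":0.027,"ty":0.002,"tz":0,"spin":0},{"fingers":0,"tx":0.027,"ty":0.002,"tz":0.02,"spin":0},{"fingers":0,"tx":0.027,"ty":0.002,"tz":0.04,"spin":0},{"fingers":0,"tx":0.027,"ty":0.002,"tz":0.06,"spin":0},{"fingers":0,"tx":0.027,"ty":0.002,"tz":0.08,"spin":0},{"fingers":0,"tx":0.027,"ty":0.002,"tz":0.09,"spin":0},{"fingers":0,"tx":0.027,"ty":0.002,"tz":0.1,"spin":0},{"fingers":0,"tx":0.027,"ty":0.002,"tz":0.1,"spin":0},{"fingers":0,"tx":0.027,"ty":0.002,"tz":0.1,"spin":0}]'
python3 -m jog '[{"fingers":0,"tx":0,"ty":0,"tz":0.01,"spin":0},{"fingers":0,"tx":0,"ty":0,"tz":0.02,"spin":0},{"fingers":0,"tx":0,"ty":0,"tz":0.03,"spin":0},{"fingers":0,"tx":0,"ty":0,"tz":0.04,"spin":0},{"fingers":0,"tx":0,"ty":0,"tz":0.05,"spin":0},{"fingers":0,"tx":0,"ty":0,"tz":0.06,"spin":0},{"fingers":0,"tx":0,"ty":0,"tz":0.065,"spin":0},{"fingers":0,"tx":0,"ty":0,"tz":0.07,"spin":0},{"fingers":0,"tx":0,"ty":0,"tz":0.07,"spin":0},{"fingers":0,"tx":0,"ty":0,"tz":0.07,"spin":0}]'
```

```text
time_s: 88.6
eef_pos: [0.5419, -0.0285, 0.0803]
tcp_rot: [0.675, 0.738, -0.0, -0.0]
force: [-0.1, -0.2, -4.4]
finger_gap: 0.0144
grasp_force: 78.2
time_s: 89.43
eef_pos: [0.542, -0.0286, 0.0739]
tcp_rot: [0.675, 0.738, -0.0, 0.0]
force: [-4.3, -0.9, 8.3]
finger_gap: 0.0146
grasp_force: 80.0
```

```bash
python3 -m jog '[{"fingers":0,"tx":0,"ty":-0.003,"tz":0.002,"spin":0},{"fingers":0,"tx":0,"ty":-0.005,"tz":0.004,"spin":0},{"fingers":0,"tx":0,"ty":-0.005,"tz":0.006,"spin":0},{"fingers":0,"tx":0,"ty":-0.005,"tz":0.008,"spin":0},{"fingers":0,"tx":0,"ty":-0.005,"tz":0.008,"spin":0},{"fingers":0,"tx":0,"ty":-0.005,"tz":0.008,"spin":0},{"fingers":0,"tx":0,"ty":-0.005,"tz":0.008,"spin":0},{"fingers":0,"tx":0,"ty":-0.005,"tz":0.008,"spin":0},{"fingers":0,"tx":0,"ty":-0.005,"tz":0.008,"spin":0},{"fingers":0,"tx":0,"ty":-0.005,"tz":0.008,"spin":0}]'
python3 - <<'E'
from h import *
s=bot.state(); print(s['eef_pos'],s['force'].round(1),s['ft_torque'].round(2))
im,K,E=cam('top'); sc,_,_=cam('scene')
cv2.imwrite('pics/c11.png',np.hstack([cv2.resize(im[145:215,240:350],(400,255),interpolation=cv2.INTER_CUBIC),cv2.resize(sc[155:235,155:275],(400,266),interpolation=cv2.INTER_CUBIC)[:255]])[:,:,::-1])
E
```

```text
time_s: 90.27
eef_pos: [0.542, -0.0286, 0.0739]
tcp_rot: [0.675, 0.738, 0.0, 0.001]
force: [-7.7, -0.8, 22.3]
finger_gap: 0.0143
grasp_force: 81.7
[ 0.54199777 -0.02856824  0.0738705 ] [-7.7 -0.8 22.3] [0.09 1.63 0.04]
```

View pics/c11.png

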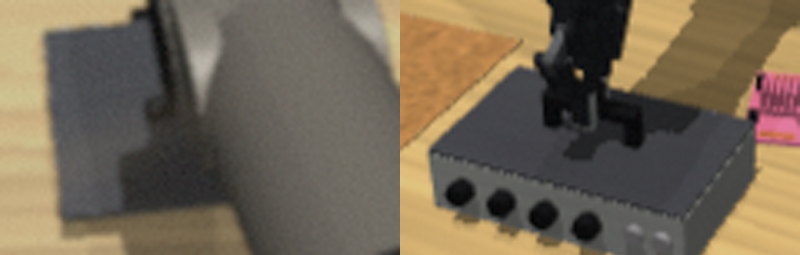

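```bash
python3 -m jog '[{"fingers":0,"tx":0,"ty":0,"tz":-0.005,"spin":0},{"fingers":0,"tx":0,"ty":0,"tz":-0.01,"spin":0},{"fingers":0.3,"tx":0,"ty":0,"tz":-0.01,"spin":0},{"fingers":0.5,"tx":0,"ty":0,"tz":-0.01,"spin":0},{"fingers":0.7,"tx":0,"ty":0,"tz":-0.01,"spin":0},{"fingers":0.9,"tx":0,"ty":0,"tz":-0.01,"spin":0},{"fingers":1,"tx":0,"ty":0,"tz":-0.01,"spin":0},{"fingers":1,"tx":0,"ty":0,"tz":-0.01,"spin":0},{"fingers":1,"tx":0,"ty":0,"tz":-0.01,"spin":0},{"fingers":1,"tx":0,"ty":0,"tz":-0.01,"spin":0}]'
python3 -m jog '[{"fingers":1,"tx":0,"ty":0,"tz":-0.1,"spin":0},{"fingers":1,"tx":0,"ty":0,"tz":-0.2,"spin":0},{"fingers":1,"tx":0,"ty":0,"tz":-0.3,"spin":0},{"fingers":1,"tx":0,"ty":0,"tz":-0.4,"spin":0},{"fingers":1,"tx":0,"ty":0,"tz":-0.5,"spin":0},{"fingers":1,"tx":0,"ty":0,"tz":-0.6,"spin":0},{"fingers":1,"tx":0,"ty":0,"tz":-0.7,"spin":0},{"fingers":1,"tx":0,"ty":0,"tz":-0.8,"spin":0},{"fingers":1,"tx":0,"ty":0,"tz":-0.9,"spin":0},{"fingers":1,"tx":0,"ty":0,"tz":-1,"spin":0}]' >/dev/null
for i in 1 2; do python3 -m jog '[{"fingers":1,"tx":-0.1,"ty":-0.02,"tz":0,"spin":0},{"fingers":1,"tx":-0.2,"ty":-0.04,"tz":0,"spin":0},{"fingers":1,"tx":-0.3,"ty":-0.06,"tz":0,"spin":0},{"fingers":1,"tx":-0.4,"ty":-0.08,"tz":0,"spin":0},{"fingers":1,"tx":-0.5,"ty":-0.1,"tz":0,"spin":0},{"fingers":1,"tx":-0.6,"ty":-0.12,"tz":0,"spin":0},{"fingers":1,"tx":-0.7,"ty":-0.14,"tz":0,"spin":0},{"fingers":1,"tx":-0.8,"ty":-0.16,"tz":0,"spin":0},{"fingers":1,"tx":-0.9,"ty":-0.18,"tz":0,"spin":0},{"fingers":1,"tx":-1,"ty":-0.2,"tz":0,"spin":0}]' >/dev/null; done
python3 - <<'E'
from h import *
go(.5,-.2,.2,95)
im,K,E=cam('top'); sc,_,_=cam('scene')
cv2.imwrite('pics/c12.png',np.hstack([cv2.resize(im[90:240,150:350],(400,300),interpolation=cv2.INTER_CUBIC),cv2.resize(sc[155:245,155:275],(400,300),interpolation=cv2.INTER_CUBIC)])[:,:,::-1])
E
```

```text
time_s: 91.2
eef_pos: [0.5414, -0.0285, 0.0735]
tcp_rot: [0.675, 0.738, 0.0, -0.0]
force: [0.7, 0.2, 0.2]
finger_gap: 0.0855
grasp_force: 0.0
t 93.7 tcp [ 0.5194 -0.2323  0.1735] phi 95.2 spin 0.002 then tx 0.34 ty -0.17 tz -0.26 F [0.5 0.2 0.8] gap 0.0854 grip 0
```

View pics/c12.png

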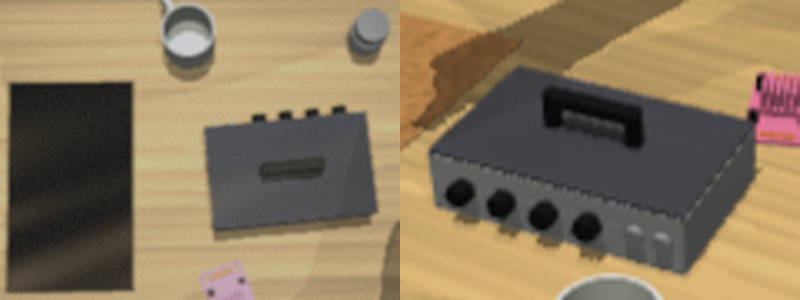

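The cover is flush on the chassis, the mat is empty, and the mug and glue jar have not moved.

```bash
python3 -c "
from station import bot
print(bot.sign_off())"
```

```text
the job is handed in; nothing more can be done
None
```

The job is handed in at about 94 s: all three boards are pressed home in their bays, the cover is back flush on the chassis, and the mug and glue jar are untouched, judged by the camera views and contact forces (no verdict came back).

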